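# Dry the washed sherds in the double-door drying cabinet

### The job

Put the washed potsherds to dry: swing the hook off the left door of the small drying cabinet, open the left door and then the right door it overlaps, both wide, pull the tray right out and lay all the sherds from the paper on it side by side, none on top of another. Push the tray fully home, shut the right door first, then the left, and swing the hook back fully over its stud; only then switch on with the small round key, choose the slow programme with the long key and start with the large round key, pressing them fully down in that order, one at a time, and never the square quick-programme key. Do not disturb the two small bowls beside the work.

Things in the scene. Friction and masses are not known exactly. Their poses are not given: they have to be found in the camera images.
- dryer: Drying cabinet of grey sheet metal, fixed; body 270 mm wide (y), 190 deep (x), roof top 130 mm above the table. Origin: on the table under the middle of the front opening; x points into the cabinet, away from the robot, y to the left, z up (the 'cabinet frame'). Before the opening two doors, shallow pans 45 mm deep (x = -0.045 to 0 when shut), tops 128 mm above the table.
- door_left (a joint): Left door's angle (rad): 0 shut, 1.9 fully open. Hinge upright at (0, 0.135) in the cabinet frame; swings towards the robot, out to the left; 135 mm wide. A strip on its free edge overlaps the front of the right door by 12 mm, so while this door is shut the right one can neither open nor shut. On its top a steel stud which the hook holds. Stays where left (0.07 N m).
- door_right (a joint): Right door's angle (rad): 0 shut, 1.9 fully open. Hinge upright at (0, -0.135) in the cabinet frame; swings towards the robot and out to the right; 135 mm wide. Held shut by the left door's strip while that is shut. Stays where it is left.
- door_left_handle (a point): Point on the left door's handle, 0.108 m above the table, where it is best gripped: an upright round steel bar, 8 mm thick, from 0.064 to 0.124 m above the table, 36 mm in front of the door (axis) on two thin stems low down, at 0.070 and 0.084 m; the bar is free above 0.088 m, so it can turn in the grip. 131 mm from the hinge axis. Frame turns with the door.
- door_right_handle (a point): Point on the right door's handle, 0.108 m above the table, where it is best gripped: an upright round steel bar, 8 mm thick, from 0.064 to 0.124 m above the table, 36 mm in front of the door (axis) on two thin stems low down, at 0.070 and 0.084 m; the bar is free above 0.088 m, so it can turn in the grip. 131 mm from the hinge axis. Frame turns with the door.
- hook (a joint): Angle (rad) of the steel hook that swings level on the roof: 0 (its stop) locked, its bent end in front of the stud on the left door (stud 8 mm thick, at (-0.020, 0.065) in the cabinet frame when shut, top 142 mm up); swings to the left, up to 1.3; above 0.7 the left door is free to swing either way past it. Stays where left; takes 1 N at the knob.
- hook_knob (a point): Mid height (0.1575 m) of the upright black knob on the hook, 15 mm thick, 0.1435 to 0.1645 m above the table: push it sideways or pinch it. Pivot axis at (0.030, 0.065) in the cabinet frame; locked, the knob is at (-0.058, 0.0125) from the pivot; at hook angle q this offset is turned by -q about z (clockwise from above).
- tray (a joint): How far the tray is pulled out (m): 0 fully home, 0.150 right out, towards the robot (cabinet -x). Slides with about 1.5 N friction and stays where it is left. Pull it out only with both doors wide open.
- tray_handle (a point): Point on the tray's handle, 0.088 m above the table, where it is best gripped: an upright round bar 8 mm thick, 0.048 to 0.100 m above the table, 22 mm in front of the tray's front panel; with the tray home also 22 mm in front of the roof's front edge.
- tray_floor (a point): Centre of the tray's inner floor, 0.020 m above the table; axes as the cabinet's. Floor flat, 145 mm along x by 230 mm along y; side and rear walls reach 14 mm above the floor, the front panel (robot side) 60 mm above it. Right out, the whole floor lies in front of the cabinet's roof.
- key_power_top (a point): Centre of the top of the small round key (13 mm across), the leftmost of the row: switches the cabinet on. The four white spring keys stand in a row along y, 36 mm apart, on a raised dark panel on the roof; their tops are 145 mm above the table, 9 mm above the panel.
- key_power (a joint): Travel of that key (m): 0 up, 0.006 fully down (it needs about 1.5 N to start and 4.5 N to be fully down; it springs back). It counts as pressed beyond 0.0045.
- key_quick_top (a point): Centre of the top of the square key (12 mm), second from the left: quick hot programme, not to be pressed. The four white spring keys stand in a row along y, 36 mm apart, on a raised dark panel on the roof; their tops are 145 mm above the table, 9 mm above the panel.
- key_quick (a joint): Travel of that key (m): 0 up, 0.006 fully down (it needs about 1.5 N to start and 4.5 N to be fully down; it springs back). It counts as pressed beyond 0.0045.
- key_slow_top (a point): Centre of the top of the long key (30 mm along x, 12 mm along y), third from the left: slow gentle programme. The four white spring keys stand in a row along y, 36 mm apart, on a raised dark panel on the roof; their tops are 145 mm above the table, 9 mm above the panel.
- key_slow (a joint): Travel of that key (m): 0 up, 0.006 fully down (it needs about 1.5 N to start and 4.5 N to be fully down; it springs back). It counts as pressed beyond 0.0045.
- key_start_top (a point): Centre of the top of the large round key (20 mm across), the rightmost: start. The four white spring keys stand in a row along y, 36 mm apart, on a raised dark panel on the roof; their tops are 145 mm above the table, 9 mm above the panel.
- key_start (a joint): Travel of that key (m): 0 up, 0.006 fully down (it needs about 1.5 N to start and 4.5 N to be fully down; it springs back). It counts as pressed beyond 0.0045.
- sherd_a: Potsherd, flat, 52 x 47 mm (x, y), 12 mm thick; origin at the centre of its underside, z up. May be absent. Best gripped from above by its broken edges, fingers closing along the direction 0.58 rad from its x axis (counter-clockwise), at (-3, -2) mm in its frame, where it is 41 mm wide; other ways it may slip out.
- sherd_b: Potsherd, 41 x 39 mm (x, y), 11 mm thick; origin at the centre of its underside. May be absent. Best gripped from above by its broken edges, fingers closing along the direction 2.09 rad from its x axis (counter-clockwise), at (7, -3) mm in its frame, where it is 36 mm wide; other ways it may slip out.
- sherd_c: Potsherd, 36 x 35 mm (x, y), 10 mm thick; origin at the centre of its underside. May be absent. Best gripped from above by its broken edges, fingers closing along the direction 0.91 rad from its x axis (counter-clockwise), at (-2, 2) mm in its frame, where it is 30 mm wide; other ways it may slip out.
- sherd_d: Potsherd like sherd_a: 52 x 47 mm, 12 mm thick. May be absent. Best gripped with the fingers closing along the direction 0.58 rad from its x axis (counter-clockwise), at (-3, -2) mm in its frame, where it is 41 mm wide. All the sherds lie on a sheet of white paper on the table, left of the cabinet.
- small_bowl_left: Small restored bowl, 80 mm across, 41 mm high, standing loose on the table to the left of the cabinet; not to be disturbed. Origin at the centre of its underside.
- small_bowl_right: Small restored bowl, 78 mm across, 43 mm high, standing loose to the right of the cabinet; not to be disturbed. Origin at the centre of its underside.
Not all that is in view belongs to the job. Leave any blue look-alike of the sherd_d alone.

How it is judged:
By the outcome, as a careful person would: the job done as asked, in the order asked, and still so for the second after the job is handed in, with the robot touching nothing.
Of sherd_a, sherd_b, sherd_c, sherd_d only 2 to 4 are there at a start; the rules pass over those that are not, and their reading is None.
At some moment in a run one of sherd_a, sherd_b, sherd_c, sherd_d may be knocked a few centimetres aside while the robot is not near it.
Once in a run the grip may slacken for a moment while it holds something.
It also fails if it takes over 210 s, if anything falls off the work surface, if the arm or the gripper's body presses on something with over 40 N, if the wrist force passes 120 N, or if a joint passes its speed limit or range.

### The arm

A 6-joint arm with a two-finger parallel gripper is mounted at the origin on a cart in front of the work surface, level with it; the furniture and walls round the work are solid. World frame = base frame: x ahead of the robot, y to its left, z up, the work surface at z = 0. Lengths are in m, angles in degrees, forces in N, time in s.
With the tool pointing down it reaches from about 0.425 to 0.95 m from the base axis. Payload 3.5 kg.
Tool frame: the origin (TCP) lies on the centre line of the jaws, within the pads' length; the fingertips stand 17 mm ahead of it and the grasp point (between the pads) lies 2 mm behind it; z points along the fingers, y is the line along which they close (so a half turn about z gives the same grasp; the last joint's range is limited). The gripper opens to 85 mm and grips with 20 to 120 N. Pads are 22 mm wide; open, the fingers measure 114 mm over their backs; the gripper's body (76 mm by 85 mm) begins 54 mm behind the grasp point. The pads swing forward as they close: fully open they stand 13 mm farther back than shut.
Start: joints at [-74.026, 16.404, 90.338, -0, 73.258, -8.594], TCP at [0.281, -0.614, 0.218] pointing down, gripper open.
Joint ranges: [-158.93, 158.93], [-51.34, 127.21], [12.03, 142.37], [-87.48, 267.48], [13.55, 161.25], [-162.69, 162.69]. Speed limits (degrees/s): [159.86, 159.86, 180, 180, 180, 180].

### API

Orientations are given as a 3x3 rotation matrix whose columns are the frame's x, y, z axes.
In Python, from rig import manip gives the robot as it stands. The module is installed in compiled form; this text tells all that it offers.
- The arm moves only by the tool servo_tool, never from a script. Its argument "motion" is a list that holds one entry, the list of rows, each a list of 7 numbers: the closure, from -1 (fully open) to 1 (shut), then the shift along the tool's x, y, z in cm, then the turn, a rotation vector about the tool's x, y, z in rad. In form: [[[fingers, tx, ty, tz, wx, wy, wz], ...]]. A call has 1 to 5 rows; each row shifts and turns the commanded pose from where the row before left it, along the tool's axes as they then stand; what a row does not reach is not made up. A row lasts 1/8 s, in which the tool goes at most 62.5 mm and 10.7 degrees, less where a joint would pass 70% of its speed; a pose out of reach is approached as far as the arm can. A call with a gripper value outside its range is refused whole. The fingers move at their own pace and stop on an object; "grip_force" is the grip in N (left out, the last holds). Time passes only in rows, so rows that do not move let the fingers close. It gives the time, the measured TCP pose, the force, the opening and the grip force at its end, in the units of the state.
- manip.read_state(): the state, without advancing time (a new reading comes with each control period).
- manip.get_image(name): name is "scene" or "side" or "wrist"; returns a dict with "frame" (400x640x3 uint8, red, green, blue), "K" (3x3 intrinsics, pixels), "dist" ([k1, k2, p1, p2, k3] as OpenCV has them; the pictures are not rectified), "xyz" and "rotation" of the camera in the world. Camera axes: x right, y down, z forward; pixel columns grow to the right and rows downward; lengths in m; the calibration is good to about 2 mm. A picture is of the moment at which its call begins. There is no depth.
- manip.close_job(): hands the job in; it is judged then, once.
The state is a dict: "time": time; "joints": joint angles; "joint_vel": joint speeds; "joint_efforts": joint torques, N m; "tcp_pos": TCP position; "ee_rot": TCP orientation; "force": force on the tool from outside, world axes, zero at the start; "moment": the same for the moment, N m; "finger_gap": finger opening in m; "gripper_force": force on a finger pad.
Only numpy, scipy, OpenCV 4.12 (cv2) and the standard library are available. Lean on these libraries where they do the work, as an engineer would, in place of code of your own. Each camera call takes 0.05 s, during which the arm holds its last target. There are 200 camera calls.

## Working session

There is one attempt and no reset: what is moved stays moved. The work goes in short steps, Python scripts to look and compute and a tool call to move; the robot and the scene stay as the last step left them, time stands still between calls to the robot, and variables do not carry over. Pictures are saved under pics/ and viewed, at most 14 in all, crops included, and the job is handed in when it is done.

Besides the shell and the picture viewer there is one more tool, called after "Call:" as a command line: name --argument value ..., lists and objects as JSON in quotes. servo_tool: Moves the arm, as the interface text tells. Its arguments: {"type":"object","properties":{"motion":{"type":"array"},"grip_force":{"type":"number"}},"required":["motion"]}

```bash
mkdir -p pics; cat > h.py <<'E'
import numpy as np, cv2
from rig import manip
def shot(n,f):
    d=manip.get_image(n); cv2.imwrite('pics/%s.png'%f,d['frame'][:,:,::-1]); np.savez('pics/%s.npz'%f,**d); return d
def ray(d,uv):
    p=cv2.undistortPoints(np.array(uv,float).reshape(-1,1,2),np.array(d['K']),np.array(d['dist'])).reshape(-1,2)
    r=np.c_[p,np.ones(len(p))]@np.array(d['rotation']).T
    return np.array(d['xyz']),r
def onz(d,uv,z):
    o,r=ray(d,uv); return o+r*((z-o[2])/r[:,2])[:,None]
def proj(d,P):
    R=np.array(d['rotation']);o=np.array(d['xyz'])
    return cv2.projectPoints(np.array(P,float).reshape(-1,3),cv2.Rodrigues(R.T)[0],-R.T@o,np.array(d['K']),np.array(d['dist']))[0].reshape(-1,2)
def load(f): return dict(np.load('pics/%s.npz'%f))
E
python3 - <<'E'
from h import *
for n in('scene','side','wrist'):
    d=shot(n,n+'0'); print(n,d['xyz'],np.round(d['rotation'],2).tolist())
a=[cv2.imread('pics/%s0.png'%n) for n in('scene','side')]
s=manip.read_state();print(s)
E
```

```text
scene [-0.29187173 -0.5594117   0.61054991] [[0.54, -0.39, 0.75], [-0.84, -0.23, 0.48], [-0.02, -0.89, -0.45]]
side [0.26647205 0.64428932 0.7510102 ] [[-0.93, -0.23, 0.28], [-0.36, 0.62, -0.7], [-0.01, -0.75, -0.66]]
wrist [ 0.340636   -0.58683823  0.37230308] [[0.41, -0.88, -0.24], [-0.91, -0.4, -0.11], [-0.0, 0.26, -0.97]]
{'time': 0.15, 'joints': array([-7.40263721e+01,  1.64432812e+01,  9.04058568e+01,  5.03809634e-04,
        7.32571797e+01, -8.59501130e+00]), 'joint_vel': array([-0.01927824, -0.04697833, -0.28703758, -0.05675645, -0.03532277,
        0.00053597]), 'joint_efforts': array([ 2.53235259e-03, -4.06602609e+01, -2.93141377e+01, -7.36362404e-05,
        3.95840092e-03, -8.05315921e-06]), 'tcp_pos': array([ 0.28052334, -0.61334603,  0.2164256 ]), 'ee_rot': array([[ 9.09464952e-01,  4.15780289e-01, -5.02554529e-04],
       [ 4.15780495e-01, -9.09463243e-01,  1.78626327e-03],
       [ 2.85638185e-04, -1.83349621e-03, -9.99998278e-01]]), 'force': array([-0.02906799, -0.34186924, -0.87487336]), 'moment': array([-0.01224913, -0.02835573, -0.00412267]), 'gripper_force': 0.0, 'finger_gap': 0.08539238839762536}
```

View pics/scene0.png

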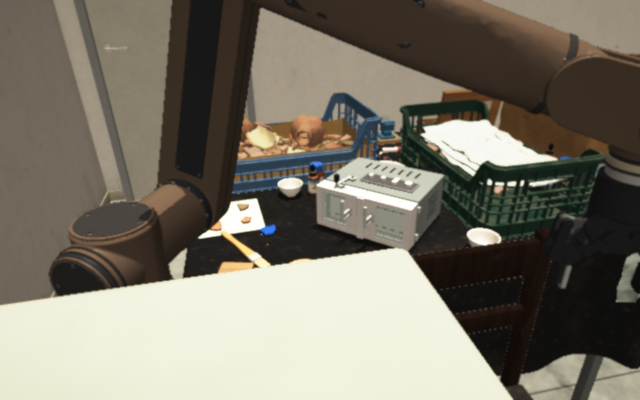

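View pics/side0.png

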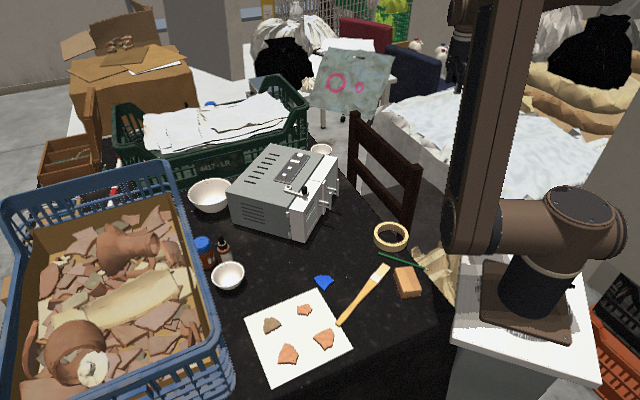

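```bash
python3 - <<'E'
from h import *
d=load('side0')
print(onz(d,[(270,143),(325,155),(305,213),(230,190)],.13).round(3))
print(onz(d,[(271,325),(305,309),(323,340),(288,353),(324,281),(228,276),(321,150)],.0).round(3))
print(onz(d,[(285,290),(352,350),(275,385),(245,315)],.0).round(3))
im=cv2.imread('pics/side0.png')[125:250,190:360]; cv2.imwrite('pics/c1.png',cv2.resize(im,None,fx=4.6,fy=4.6,interpolation=cv2.INTER_CUBIC))
E
```

```text
[[ 0.794 -0.246  0.13 ]
 [ 0.6   -0.242  0.13 ]
 [ 0.555  0.026  0.13 ]
 [ 0.785  0.011  0.13 ]]
[[ 0.54   0.275  0.   ]
 [ 0.483  0.209  0.   ]
 [ 0.415  0.267  0.   ]
 [ 0.475  0.322  0.   ]
 [ 0.469  0.116  0.   ]
 [ 0.708  0.189  0.   ]
 [ 0.697 -0.454  0.   ]]
[[0.551 0.176 0.   ]
 [0.348 0.267 0.   ]
 [0.471 0.393 0.   ]
 [0.609 0.274 0.   ]]
```

View pics/c1.png

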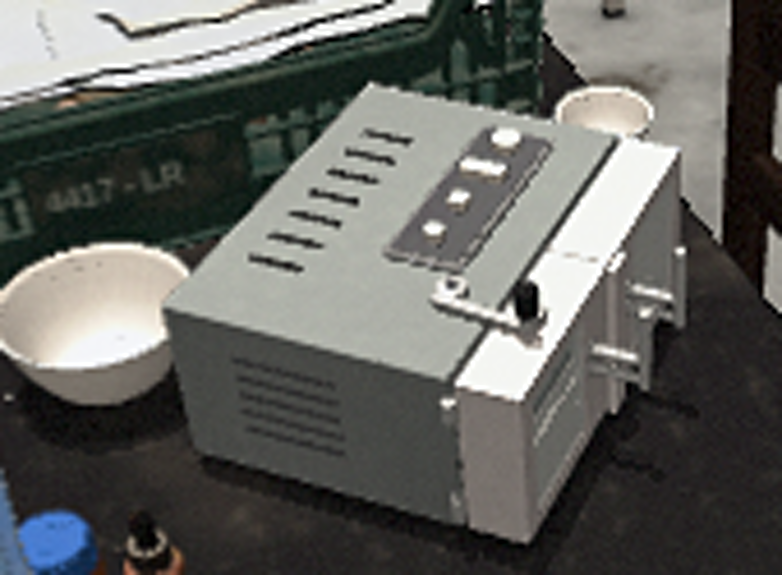

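```bash
cat >> h.py <<'E'
from scipy.optimize import least_squares
def cabT(p,L):
    L=np.atleast_2d(L);c,s=np.cos(p[2]),np.sin(p[2])
    return np.c_[p[0]+c*L[:,0]-s*L[:,1],p[1]+s*L[:,0]+c*L[:,1],L[:,2]]
def fitcab(obs,p0=(.6,-.1,0)):
    # obs: list of (d, uv, local)
    f=lambda p:np.concatenate([(proj(d,cabT(p,L))-np.array(uv)).ravel() for d,uv,L in obs])
    r=least_squares(f,p0,loss='soft_l1'); return r.x,r.fun.reshape(-1,2)
E
python3 - <<'E'
from h import *
d=load('side0')
c=np.array([(452,380),(615,135),(370,85),(165,305),(455,288)])/4.6+[190,125]
L=[(0,.135,.13),(0,-.135,.13),(.19,-.135,.13),(.19,.135,.13),(.03,.065,.136)]
print(onz(d,c,.13).round(3))
p,r=fitcab([(d,c,L)]);print(p,r.round(1))
k=np.array([(433,230),(459,198),(482,166),(508,138)])/4.6+[190,125]
K=onz(d,k,.145);print(K.round(4));co,s=np.cos(p[2]),np.sin(p[2]);print(((K[:,:2]-p[:2])@np.array([[co,-s],[s,co]])).round(4))
E
```

```text
[[ 0.603  0.022  0.13 ]
 [ 0.606 -0.244  0.13 ]
 [ 0.791 -0.244  0.13 ]
 [ 0.793  0.02   0.13 ]
 [ 0.637 -0.054  0.13 ]]
[ 0.60347259 -0.11259262  0.00146299] [[ 0.   0.1]
 [ 1.  -0.6]
 [-0.2 -0.6]
 [-0.5  0.5]
 [ 0.   0. ]]
[[ 0.6649 -0.085   0.145 ]
 [ 0.6641 -0.1213  0.145 ]
 [ 0.6651 -0.1588  0.145 ]
 [ 0.6623 -0.1946  0.145 ]]
[[ 0.0615  0.0275]
 [ 0.0606 -0.0088]
 [ 0.0616 -0.0463]
 [ 0.0588 -0.082 ]]
```

Call:
servo_tool --motion '[[[0.3, 0, 0, -4, 0, 0, 0.143], [0.3, 0, 0, -4, 0, 0, 0.143], [0.3, 0, 0, -4, 0, 0, 0.143], [0.3, 2, -5, 0, 0, 0, 0], [0.3, 2, -5, 0, 0, 0, 0]]]'

```text
time: 0.78
tcp_pos: [0.3208, -0.5131, 0.3377]
ee_rot: [[1.0, -0.002, 0.0], [-0.002, -1.0, -0.0], [0.0, 0.0, -1.0]]
force: [-0.9, -0.3, -0.0]
finger_gap: 0.0298
gripper_force: 0.0
```

Call:
servo_tool --motion '[[[0.3, 2, -5, 0, 0, 0, 0], [0.3, 2, -5, 0, 0, 0, 0], [0.3, 2, -5, 0, 0, 0, 0], [0.3, 2, -5, 0, 0, 0, 0], [0.3, 2, -5, 0, 0, 0, 0]]]'

```text
time: 1.4
tcp_pos: [0.421, -0.2621, 0.3372]
ee_rot: [[1.0, -0.001, 0.0], [-0.001, -1.0, 0.0], [0.0, -0.0, -1.0]]
force: [-0.2, -0.2, 1.1]
finger_gap: 0.0298
gripper_force: 0.0
```

Call:
servo_tool --motion '[[[0.3, 2, -5, 0, 0, 0, 0], [0.3, 2, -5, 0, 0, 0, 0], [0.3, 2, -5, 0, 0, 0, 0], [0.3, 0, 0, 0, 0, 0, 0], [0.3, 0, 0, 0, 0, 0, 0]]]'

```text
time: 2.02
tcp_pos: [0.4806, -0.1141, 0.3372]
ee_rot: [[1.0, 0.0, -0.001], [0.0, -1.0, -0.0], [-0.001, 0.0, -1.0]]
force: [0.1, -0.6, 0.1]
finger_gap: 0.0297
gripper_force: 0.0
```

```bash
python3 - <<'E'
from h import *
d=shot('wrist','w1'); s=manip.read_state();print(s['time'],s['tcp_pos'],s['ee_rot'].round(3).tolist(),d['xyz'],s['joints'])
im=cv2.imread('pics/w1.png');
for q in proj(d,cabT((.6035,-.1126,0.0015),[(0,.135,.13),(0,-.135,.13),(.19,-.135,.13),(.19,.135,.13),(.03,.065,.136),(-.028,.0775,.1645),(.0615,.0275,.145),(.0615,-.0805,.145)])): cv2.drawMarker(im,tuple(int(v) for v in q),(0,0,255),0,8,1)
cv2.imwrite('pics/w1m.png',cv2.resize(im,(800,500)))
E
```

```text
2.075 [ 0.48046754 -0.11464465  0.33726321] [[1.0, -0.001, -0.001], [-0.001, -1.0, -0.0], [-0.001, 0.0, -1.0]] [ 0.5466329  -0.1144383   0.49322102] [-2.51916222e+01 -1.09668728e+01  1.06413366e+02 -2.86908210e-02
  8.45785544e+01  6.48714498e+01]
```

View pics/w1m.png

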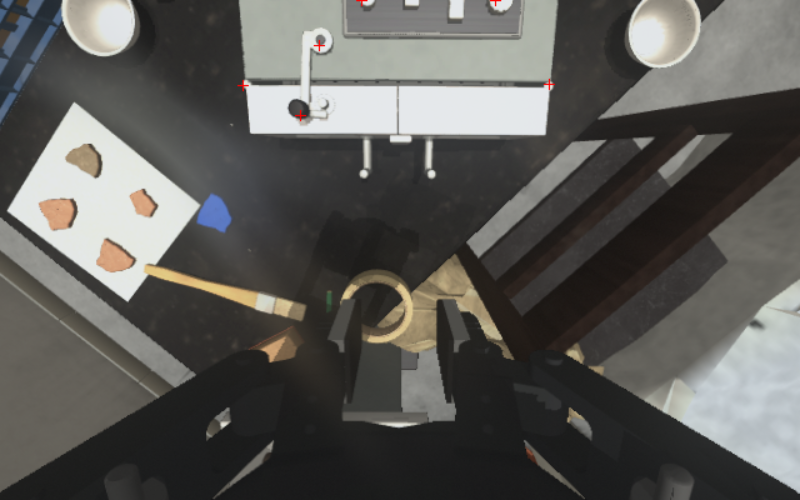

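```bash
python3 - <<'E'
from h import *
im=cv2.imread('pics/w1.png')[0:160,190:450]
cv2.imwrite('pics/c2.png',cv2.resize(im,None,fx=3,fy=3,interpolation=cv2.INTER_CUBIC))
d=load('w1')
print(onz(d,np.array([(345,305),(410,305),(378,270),(378,342)])/1.25,0.).round(3))
print(onz(d,np.array([(460,245),(730,110),(695,130)])/1.25,0.3).round(3),onz(d,np.array([(460,245),(730,110),(575,140)])/1.25,0.).round(3))
E
```

```text
[[ 0.343 -0.041  0.   ]
 [ 0.342 -0.131  0.   ]
 [ 0.393 -0.087 -0.   ]
 [ 0.286 -0.086  0.   ]]
[[ 0.5   -0.146  0.3  ]
 [ 0.567 -0.275  0.3  ]
 [ 0.557 -0.259  0.3  ]] [[ 0.427 -0.196 -0.   ]
 [ 0.598 -0.523  0.   ]
 [ 0.561 -0.333  0.   ]]
```

View pics/c2.png

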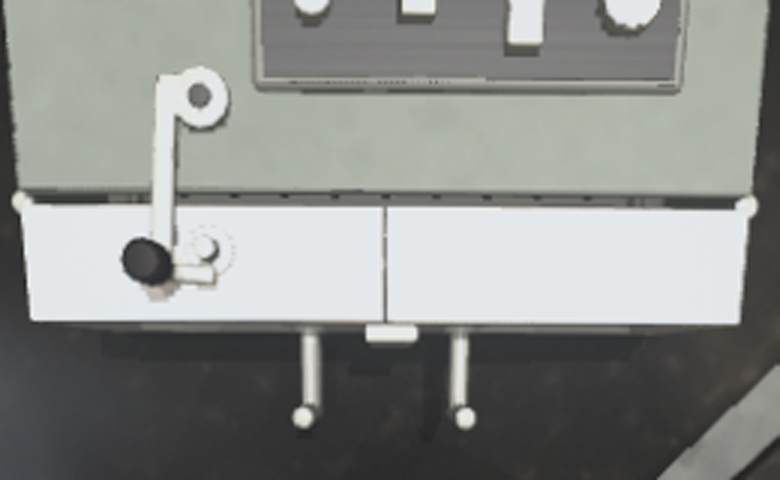

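```bash
python3 - <<'E'
from h import *
def tri(a,ua,b,ub):
    o1,r1=ray(a,[ua]);o2,r2=ray(b,[ub]);r1=r1[0];r2=r2[0]
    A=np.c_[r1,-r2];t=np.linalg.lstsq(A,o2-o1,rcond=None)[0];p=o1+r1*t[0];q=o2+r2*t[1]
    return ((p+q)/2).round(3),np.linalg.norm(p-q).round(4)
w,s,c=load('w1'),load('side0'),load('scene0')
print('chair',tri(c,(548,237),s,(352,112)),tri(c,(413,257),s,(413,165)),tri(w,(368,196),s,(413,165)))
P=lambda x,y:(190+x/3,y/3)
uv=[P(200,95),P(18,200),P(750,205),P(303,417),P(465,417),P(205,248),P(147,260),P(385,205)]
names=['pivot','rfl','rfr','hl','hr','stud','knobtop','gap']
for n,u,z in zip(names,uv,(.14,.13,.13,.124,.124,.142,.1645,.128)): print(n,onz(w,[u],z).round(4))
cc=lambda x,y:(190+x/4.6,125+y/4.6)
print('tri pivot',tri(w,uv[0],s,cc(455,286)),'knob',tri(w,uv[6],s,cc(527,287)))
L=[(0,.135,.128),(0,-.135,.128),(-.045-.036,.032,.124),(-.081,-.032,.124),(-.02,.065,.142),(.03,.065,.14)]
p,r=fitcab([(w,[uv[1],uv[2],uv[3],uv[4],uv[5],uv[0]],L)]);print(p,r.round(1))
E
```

```text
chair (array([ 0.604, -0.54 ,  0.128]), np.float64(0.0108)) (array([ 0.352, -0.324,  0.123]), np.float64(0.046)) (array([ 0.396, -0.19 ,  0.161]), np.float64(0.1415))
pivot [[ 0.6372 -0.0502  0.14  ]]
rfl [[0.6052 0.0201 0.13  ]]
rfr [[ 0.6034 -0.2483  0.13  ]]
hl [[ 0.5264 -0.0821  0.124 ]]
hr [[ 0.5263 -0.1457  0.124 ]]
stud [[ 0.5868 -0.05    0.142 ]]
knobtop [[ 0.5805 -0.0344  0.1645]]
gap [[ 0.6032 -0.1144  0.128 ]]
tri pivot (array([ 0.636, -0.05 ,  0.136]), np.float64(0.0037)) knob (array([ 0.58 , -0.034,  0.162]), np.float64(0.0009))
[ 0.60614358 -0.11466263 -0.01018143] [[ 0.3 -1.9]
 [ 0.6 -1.1]
 [-0.2  0.8]
 [ 0.1  1.3]
 [-0.5  0. ]
 [-0.2  0.4]]
```

Call:
servo_tool --motion '[[[0.3, 5, -4, 3, 0, 0, 0], [0.3, 4.95, -4, 3, 0, 0, 0], [0.3, 0, 0, 4, 0, 0, 0], [0.3, 0, 0, 4, 0, 0, 0], [0.3, 0, 0, 3, 0, 0, 0]]]' --grip_force 25

```text
time: 2.7
tcp_pos: [0.568, -0.0447, 0.1719]
ee_rot: [[1.0, -0.003, -0.003], [-0.003, -1.0, 0.0], [-0.003, -0.0, -1.0]]
force: [-0.4, 0.1, 0.4]
finger_gap: 0.0297
gripper_force: 0.0
```

Call:
servo_tool --motion '[[[0.3, 0, 0, 0, 0, 0, 0], [0.9, 0, 0, 0, 0, 0, 0], [0.9, 0, 0, 0, 0, 0, 0], [0.9, 0, 0, 0, 0, 0, 0]]]'

```text
time: 3.2
tcp_pos: [0.5697, -0.0434, 0.176]
ee_rot: [[1.0, -0.0, 0.003], [-0.0, -1.0, -0.001], [0.003, 0.001, -1.0]]
force: [-0.6, -0.1, 0.9]
finger_gap: 0.0044
gripper_force: 0.0
```

Call:
servo_tool --motion '[[[0.3, 0, 0, -5, 0, 0, 0], [0.3, 0, 0, -5, 0, 0, 0], [0.3, 0, 0, 0, 0, 0, 0]]]'

```text
time: 3.58
tcp_pos: [0.5717, -0.0436, 0.2814]
ee_rot: [[1.0, 0.0, 0.012], [0.0, -1.0, -0.003], [0.012, 0.003, -1.0]]
force: [-0.4, 0.5, -0.6]
finger_gap: 0.0297
gripper_force: 0.0
```

```bash
python3 - <<'E'
from h import *
w=shot('wrist','w2'); s=manip.read_state();print(s['time'],s['tcp_pos'])
im=cv2.imread('pics/w2.png')
q=proj(w,[(.580,-.0345,.1645),(.5868,-.05,.142),(.636,-.05,.14)])
for v in q: cv2.drawMarker(im,tuple(int(t) for t in v),(0,0,255),0,6,1)
u=int(q[0][0]);v=int(q[0][1]);x0=max(0,u-120);y0=max(0,v-90)
print(x0,y0); cv2.imwrite('pics/c3.png',cv2.resize(im[y0:y0+180,x0:x0+240],None,fx=3,fy=3,interpolation=cv2.INTER_CUBIC))
E
```

```text
3.625 [ 0.57032622 -0.04326726  0.27800233]
187 98
```

View pics/c3.png

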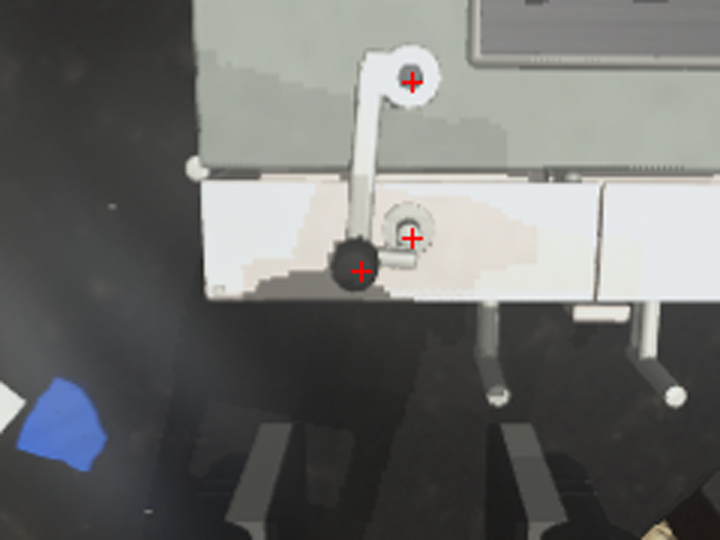

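```bash
python3 - <<'E'
from h import *
w=load('w2'); print(onz(w,[(305,186)],.1645),onz(w,[(187+411/3,98+77/3)],.14),onz(w,[(187+409/3,98+232/3)],.142)); print(onz(w,[(187+498/3,98+396/3),(187+676/3,98+396/3)],.124),onz(w,[(187+195/3,98+168/3)],.13))
E
```

```text
[[ 0.58257849 -0.03208535  0.1645    ]] [[ 0.637325   -0.04957846  0.14      ]] [[ 0.58870035 -0.0490499   0.142     ]]
[[ 0.52641401 -0.08152142  0.124     ]
 [ 0.52622169 -0.14572411  0.124     ]] [[0.60829554 0.02161876 0.13      ]]
```

Call:
servo_tool --motion '[[[0.3, 1.0, -0.9, 2, 0, 0, 0], [0.3, 0, 0, 4, 0, 0, 0], [0.3, 0, 0, 4, 0, 0, 0], [0.3, 0, 0, 1.3, 0, 0, 0], [0.3, 0, 0, 0, 0, 0, 0]]]'

```text
time: 4.25
tcp_pos: [0.5778, -0.0334, 0.1589]
ee_rot: [[1.0, 0.0, -0.004], [0.0, -1.0, 0.001], [-0.004, -0.001, -1.0]]
force: [-0.0, -0.3, 0.4]
finger_gap: 0.0299
gripper_force: 0.0
```

Call:
servo_tool --motion '[[[0.9, 0, 0, 0, 0, 0, 0], [0.9, 0, 0, 0, 0, 0, 0], [0.9, 0, 0, 0, 0, 0, 0]]]'

```text
time: 4.62
tcp_pos: [0.5796, -0.0342, 0.1627]
ee_rot: [[1.0, -0.0, 0.002], [-0.0, -1.0, -0.001], [0.002, 0.001, -1.0]]
force: [-0.4, 0.4, 0.7]
finger_gap: 0.0045
gripper_force: 0.0
```

```bash
python3 - <<'E'
from h import *
w=shot('wrist','w3');s=shot('side','s3')
a=cv2.imread('pics/w3.png');b=cv2.imread('pics/s3.png')[130:230,220:340]
b=cv2.resize(b,(480,400),interpolation=cv2.INTER_CUBIC); a=cv2.resize(a[100:350,160:360],(320,400))
cv2.imwrite('pics/c4.png',np.hstack([a,b]))
E
```

```text
(no output)
```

View pics/c4.png

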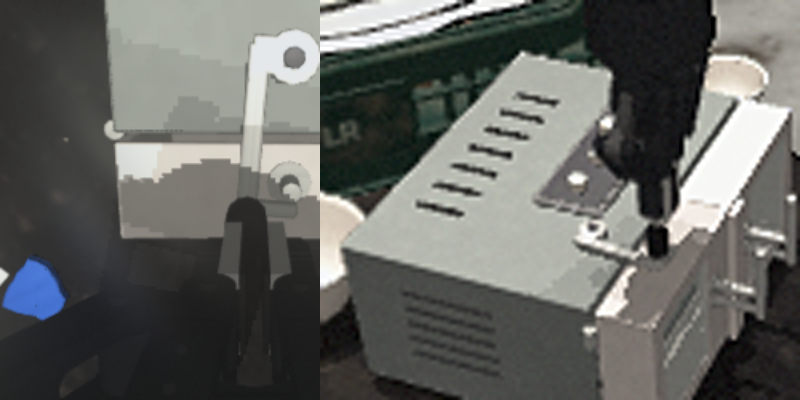

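```bash
python3 - <<'E'
from h import *
d=load('s3');w=load('w3')
print(proj(d,[(.5796,-.0342,.1457),(.5796,-.0342,.1627),(.581,-.034,.1645),(.581,-.034,.1435)]))
print(proj(w,[(.5796,-.0342,.1457),(.5796,-.0342,.1627),(.581,-.034,.1645)]))
print((proj(w,[(.5796,-.0342,.1457)])-[160,100])*1.6, (proj(w,[(.5796,-.0342,.1627)])-[160,100])*1.6)
s=manip.read_state();print(s['tcp_pos'],s['finger_gap'],s['gripper_force'],s['time'])
E
```

```text
[[304.94398792 192.06784101]
 [304.68756366 187.03997823]
 [304.138832   186.43068881]
 [304.46288038 192.63935432]]
[[317.90079668 235.52553699]
 [317.85326944 246.63108181]
 [317.47108442 245.51986657]]
[[252.64127468 216.84085918]] [[252.5652311  234.60973089]]
[ 0.57928768 -0.03415196  0.16214958] 0.004576542938370844 0.0 4.725
```

Call:
servo_tool --motion '[[[0.3, 0, 0, 0, 0, 0, 0], [0.3, 0, 0, 0, 0, 0, 0], [0.3, 0.1, 0, 0.7, 0, 0, 0], [0.3, 0, 0, 0, 0, 0, 0]]]'

```text
time: 5.22
tcp_pos: [0.5794, -0.0339, 0.1532]
ee_rot: [[1.0, -0.0, -0.002], [-0.0, -1.0, 0.0], [-0.002, -0.0, -1.0]]
force: [0.2, -0.5, 0.0]
finger_gap: 0.0304
gripper_force: 0.0
```

Call:
servo_tool --motion '[[[0.95, 0, 0, 0, 0, 0, 0], [0.95, 0, 0, 0, 0, 0, 0], [0.95, 0, 0, 0, 0, 0, 0]]]'

```text
time: 5.6
tcp_pos: [0.5801, -0.0341, 0.1545]
ee_rot: [[1.0, -0.0, 0.0], [-0.0, -1.0, -0.0], [0.0, 0.0, -1.0]]
force: [0.6, 0.1, -0.8]
finger_gap: 0.0023
gripper_force: 0.0
```

Call:
servo_tool --motion '[[[0.95, 0, -1, 0, 0, 0, 0], [0.95, 0, -1, 0, 0, 0, 0], [0.95, 0, -1, 0, 0, 0, 0], [0.95, 0, 0, 0, 0, 0, 0]]]'

```text
time: 6.1
tcp_pos: [0.5799, -0.003, 0.1544]
ee_rot: [[1.0, 0.001, -0.0], [0.001, -1.0, 0.0], [-0.0, -0.0, -1.0]]
force: [-0.3, 0.9, 1.0]
finger_gap: 0.0023
gripper_force: 0.0
```

```bash
python3 - <<'E'
from h import *
w=shot('wrist','w4');s=shot('side','s4')
print(manip.read_state()['finger_gap'])
a=cv2.imread('pics/w4.png');b=cv2.imread('pics/s4.png')[150:220,260:330]
b=cv2.resize(b,(400,400),interpolation=cv2.INTER_CUBIC); a=cv2.resize(a[150:330,220:400],(400,400),interpolation=cv2.INTER_CUBIC)
cv2.imwrite('pics/c5.png',np.hstack([a,b]))
E
```

```text
0.0020642857597197297
```

View pics/c5.png

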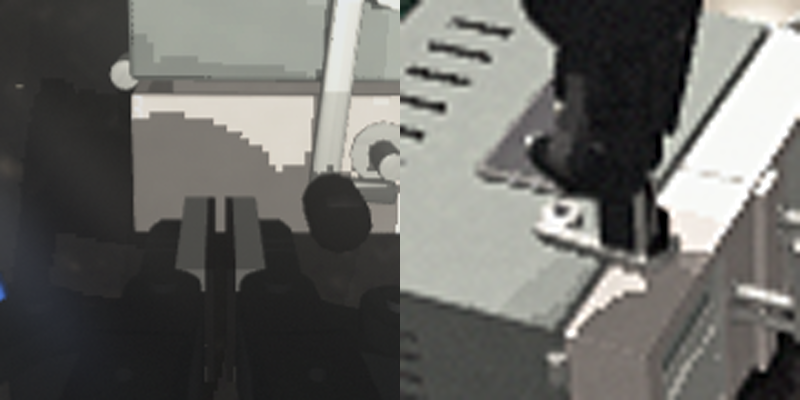

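```bash
python3 - <<'E'
from h import *
w=load('w4');u=(220+337*.45,150+212*.45)
for z in(.1435,.1645,.18): print(z,onz(w,[u],z))
t=manip.read_state()['tcp_pos'];print(t,w['xyz'])
q=(proj(w,[t,t-[0,0,.017],t-[0,0,.03]])-[220,150])/.45;print(q)
for f in('w1','w2','w3','w4'):
    x=load(f);print(f,x['xyz'])
im=w['frame'][:,:,::-1]; 
E
```

```text
0.1435 [[ 0.57602668 -0.03430262  0.1435    ]]
0.1645 [[ 0.58481476 -0.03040637  0.1645    ]]
0.18 [[ 0.5913012  -0.02753057  0.18      ]]
[ 0.57996324 -0.00378922  0.15437028] [ 0.64585941 -0.00334184  0.31037236]
[[220.77198969 214.36300928]
 [220.61705858 189.57211185]
 [220.51595686 173.39935677]]
w1 [ 0.5466329  -0.1144383   0.49322102]
w2 [ 0.63582494 -0.0435427   0.43822848]
w3 [ 0.6452361  -0.0345877   0.31887446]
w4 [ 0.64585941 -0.00334184  0.31037236]
```

```bash
python3 - <<'E'
from h import *
s=load('s4');t=manip.read_state()['tcp_pos']
print((proj(s,[t,t-[0,0,.017],t-[0,0,.03],(.58,-.034,.1645),(.58,-.034,.1435)])-[260,150])/.175+[400,0])
a=cv2.imread('pics/s4.png')[150:220,260:330];b=cv2.imread('pics/scene0.png')[150:220,290:390]
d=shot('scene','sc4');b=cv2.imread('pics/sc4.png')[150:220,290:390]
cv2.imwrite('pics/c6.png',np.hstack([cv2.resize(a,(300,300),interpolation=cv2.INTER_CUBIC),cv2.resize(b,(430,300),interpolation=cv2.INTER_CUBIC)]))
print((proj(d,[t,t-[0,0,.017],(.58,-.034,.1645),(.58,-.034,.1435)])-[290,150])*4.3+[300,0])
E
```

```text
[[629.09254792 265.15098964]
 [630.89369782 293.73060134]
 [632.2432099  315.13429506]
 [654.22763458 208.64202833]
 [656.05120245 244.12379712]]
[[456.35680611 108.74873488]
 [456.7673563  133.92666188]
 [498.49240355 103.52057437]
 [498.6463768  135.15219955]]
```

View pics/c6.png

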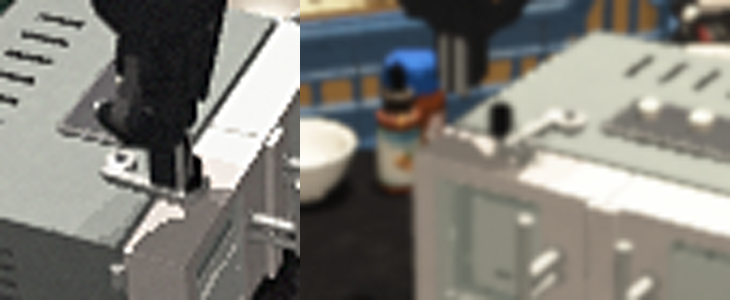

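Call:
servo_tool --motion '[[[0.3, 0, 1, -0.5, 0, 0, 0], [0.3, 0, 1, 0, 0, 0, 0], [0.3, 0.1, 1.1, 0, 0, 0, 0], [0.3, 0, 0, 0.5, 0, 0, 0], [0.3, 0, 0, 0.6, 0, 0, 0]]]'

```text
time: 6.88
tcp_pos: [0.5808, -0.0352, 0.1478]
ee_rot: [[1.0, -0.001, -0.0], [-0.001, -1.0, 0.0], [-0.0, -0.0, -1.0]]
force: [0.6, -0.2, 0.6]
finger_gap: 0.0297
gripper_force: 0.0
```

Call:
servo_tool --motion '[[[0.3, 0, 0, 0.6, 0, 0, 0], [0.3, 0, 0, 0, 0, 0, 0], [0.3, 0, 0, 0, 0, 0, 0], [0.9, 0, 0, 0, 0, 0, 0], [0.9, 0, 0, 0, 0, 0, 0]]]'

```text
time: 7.5
tcp_pos: [0.5809, -0.0347, 0.1427]
ee_rot: [[1.0, -0.0, -0.0], [-0.0, -1.0, 0.001], [-0.0, -0.001, -1.0]]
force: [-0.7, 2.0, 2.5]
finger_gap: 0.0129
gripper_force: 24.4
```

Call:
servo_tool --motion '[[[0.9, 0, 0, 0, 0, 0, 0]]]'

```text
time: 7.62
tcp_pos: [0.5809, -0.0348, 0.1427]
ee_rot: [[1.0, -0.0, -0.0], [-0.0, -1.0, 0.0], [-0.0, -0.0, -1.0]]
force: [-1.1, 0.9, 1.6]
finger_gap: 0.0128
gripper_force: 24.4
```

Call:
servo_tool --motion '[[[0.9, 0.63, -1.66, 0, 0, 0, 0.15], [0.9, 1.09, -1.4, 0, 0, 0, 0.15], [0.9, 1.6, -0.8, 0, 0, 0, 0.15], [0.9, 1.5, -0.05, 0, 0, 0, 0.15], [0.9, 0, 0, 0, 0, 0, 0]]]'

```text
time: 8.25
tcp_pos: [0.629, 0.0039, 0.142]
ee_rot: [[0.823, -0.568, -0.008], [-0.567, -0.823, 0.027], [-0.022, -0.018, -1.0]]
force: [-6.6, 32.4, 6.4]
finger_gap: 0.013
gripper_force: 25.7
```

Call:
servo_tool --motion '[[[0.9, 0, 0, 0, 0, 0, 0], [0.3, 0, 0, 0, 0, 0, 0], [0.3, 0, 0, 0, 0, 0, 0], [0.3, 0, 0, -3, 0, 0, 0], [0.3, 0, 0, -4, 0, 0, 0]]]'

```text
time: 8.88
tcp_pos: [0.6308, -0.0106, 0.2115]
ee_rot: [[0.824, -0.566, -0.003], [-0.566, -0.824, -0.0], [-0.002, 0.002, -1.0]]
force: [0.2, 0.2, -0.2]
finger_gap: 0.03
gripper_force: 0.0
```

```bash
python3 - <<'E'
from h import *
w=shot('side','s5');print(manip.read_state()['tcp_pos'])
b=cv2.imread('pics/s5.png')[130:380,220:380]
cv2.imwrite('pics/c7.png',cv2.resize(b,(384,600),interpolation=cv2.INTER_CUBIC))
E
```

```text
[ 0.6344085  -0.0112101   0.21985225]
```

View pics/c7.png

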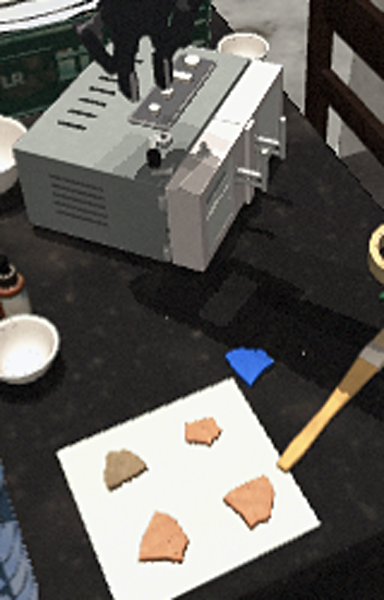

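Call:
servo_tool --motion '[[[0.3, 0, 0, 0, 0, 0, -0.15], [0.3, 0, 0, 0, 0, 0, -0.15], [0.3, 0, 0, 0, 0, 0, -0.15], [0.3, 0, 0, 0, 0, 0, -0.151], [0.3, 0, 0, 0, 0, 0, 0]]]'

```text
time: 9.55
tcp_pos: [0.6317, -0.0105, 0.2122]
ee_rot: [[1.0, -0.002, 0.0], [-0.002, -1.0, -0.001], [0.0, 0.001, -1.0]]
force: [-0.0, -0.7, -0.3]
finger_gap: 0.0301
gripper_force: 0.0
```

Call:
servo_tool --motion '[[[0.3, -3.6, 2.4, 0, 0, 0, 0], [0.3, -3.6, 2.4, 0, 0, 0, 0], [0.3, -3.5, 2.3, 0, 0, 0, 0], [0.3, 0, 0, 4, 0, 0, 0], [0.3, 0, 0, 0, 0, 0, 0]]]'

```text
time: 10.18
tcp_pos: [0.5221, -0.0805, 0.1694]
ee_rot: [[1.0, -0.003, -0.006], [-0.003, -1.0, 0.002], [-0.006, -0.002, -1.0]]
force: [-0.1, 0.1, 0.0]
finger_gap: 0.0299
gripper_force: 0.0
```

```bash
python3 - <<'E'
from h import *
s=manip.read_state();print(s['tcp_pos'],s['ee_rot'].round(3).tolist(),s['force'])
w=shot('wrist','w6');im=cv2.imread('pics/w6.png')
for v in proj(w,[(.5264,-.082,.124),(.5264,-.1457,.124)]): print(v)
sd=load('s5');print(onz(sd,[(283.8,194.6)],.155))
b=im[150:300,230:430]
cv2.imwrite('pics/c8.png',cv2.resize(b,(800,600),interpolation=cv2.INTER_CUBIC))
E
```

```text
[ 0.52209008 -0.08048803  0.16937631] [[1.0, -0.003, -0.006], [-0.003, -1.0, 0.002], [-0.006, -0.002, -1.0]] [-0.13666296  0.1424164   0.04851891]
[320.33610648 214.25415498]
[413.41869972 213.94950018]
[[0.62229087 0.0048663  0.155     ]]
```

View pics/c8.png

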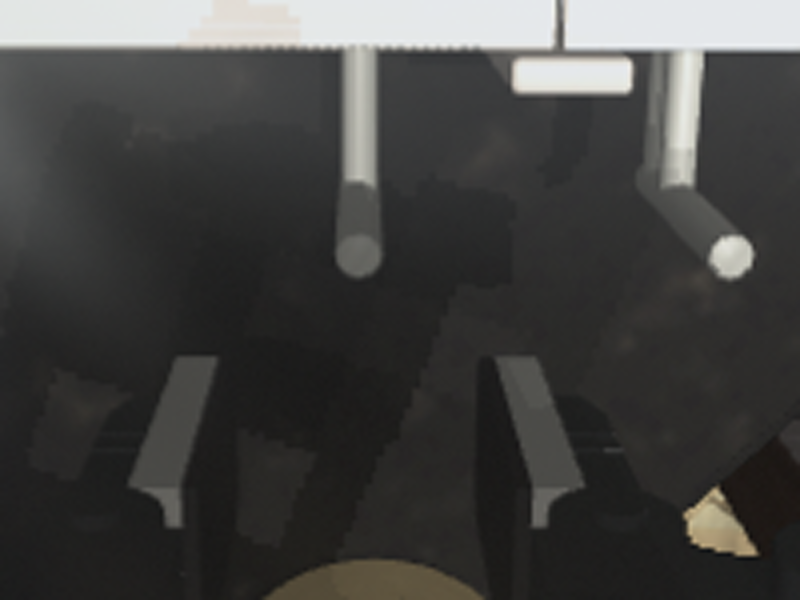

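Call:
servo_tool --motion '[[[0.3, 0.35, 0.15, 3, 0, 0, 0], [0.3, 0, 0, 3, 0, 0, 0], [0.3, 0, 0, 2.4, 0, 0, 0], [0.3, 0, 0, 0, 0, 0, 0], [1, 0, 0, 0, 0, 0, 0]]]' --grip_force 50

```text
time: 10.85
tcp_pos: [0.5297, -0.0824, 0.0903]
ee_rot: [[1.0, 0.001, 0.003], [0.001, -1.0, -0.001], [0.003, 0.001, -1.0]]
force: [-0.7, -0.9, 0.2]
finger_gap: 0.0128
gripper_force: 0.0
```

Call:
servo_tool --motion '[[[1, 0, 0, 0, 0, 0, 0], [1, 0, 0, 0, 0, 0, 0], [1, 0, 0, 0, 0, 0, 0]]]'

```text
time: 11.22
tcp_pos: [0.5297, -0.0809, 0.0905]
ee_rot: [[1.0, -0.0, 0.004], [-0.0, -1.0, 0.002], [0.004, -0.002, -1.0]]
force: [1.3, 4.6, 1.7]
finger_gap: 0.0065
gripper_force: 48.9
```

Call:
servo_tool --motion '[[[1, -2.3, -2.33, 0, 0, 0, 0], [1, -1.65, -2.81, 0, 0, 0, 0], [1, -0.9, -3.14, 0, 0, 0, 0], [1, -0.09, -3.27, 0, 0, 0, 0]]]'

```text
time: 11.72
tcp_pos: [0.4768, 0.0332, 0.0904]
ee_rot: [[1.0, 0.001, -0.005], [0.001, -1.0, -0.003], [-0.005, 0.003, -1.0]]
force: [-4.7, -1.7, 6.0]
finger_gap: 0.0059
gripper_force: 51.7
```

Call:
servo_tool --motion '[[[1, 0.71, -3.19, 0, 0, 0, 0], [1, 1.48, -2.91, 0, 0, 0, 0], [1, 2.16, -2.46, 0, 0, 0, 0], [1, 1.34, -1.04, 0, 0, 0, 0], [1, 0, 0, 0, 0, 0, 0]]]'

```text
time: 12.35
tcp_pos: [0.5372, 0.1312, 0.0902]
ee_rot: [[1.0, 0.001, 0.003], [0.001, -1.0, 0.003], [0.003, -0.003, -1.0]]
force: [-2.5, 5.9, 4.9]
finger_gap: 0.0059
gripper_force: 50.0
```

Call:
servo_tool --motion '[[[1, 0, 0, 0, 0, 0, 0]]]'

```text
time: 12.48
tcp_pos: [0.5367, 0.1308, 0.0903]
ee_rot: [[1.0, 0.0, 0.003], [0.0, -1.0, 0.003], [0.003, -0.003, -1.0]]
force: [-1.9, 4.9, 4.8]
finger_gap: 0.0064
gripper_force: 49.9
```

Call:
servo_tool --motion '[[[0.3, 0, 0, 0, 0, 0, 0], [0.3, 0, 0, 0, 0, 0, 0], [0.3, 0, 0, -3.5, 0, 0, 0], [0.3, 0, 0, -3.5, 0, 0, 0], [0.3, -0.2, 5.5, 0, 0, 0, 0]]]'

```text
time: 13.1
tcp_pos: [0.5362, 0.0754, 0.1625]
ee_rot: [[1.0, 0.006, 0.009], [0.006, -1.0, -0.001], [0.009, 0.001, -1.0]]
force: [0.8, 0.0, -0.3]
finger_gap: 0.0299
gripper_force: 0.0
```

Call:
servo_tool --motion '[[[0.3, -0.2, 5.5, 0, 0, 0, 0], [0.3, -0.2, 5.5, 0, 0, 0, 0], [0.3, -0.2, 5.5, 0, 0, 0, 0], [0.3, -0.2, 5.6, 0, 0, 0, 0], [0.3, 0, 0, 0, 0, 0, 0]]]'

```text
time: 13.72
tcp_pos: [0.5253, -0.1506, 0.1585]
ee_rot: [[1.0, -0.005, 0.0], [-0.005, -1.0, -0.001], [0.0, 0.001, -1.0]]
force: [0.9, 0.8, 0.2]
finger_gap: 0.0297
gripper_force: 0.0
```

Call:
servo_tool --motion '[[[0.3, 0, 0, 0, 0, 0, 0]]]'

```text
time: 13.85
tcp_pos: [0.5253, -0.1466, 0.1581]
ee_rot: [[1.0, -0.0, -0.001], [-0.0, -1.0, 0.0], [-0.001, -0.0, -1.0]]
force: [-0.2, 0.8, -0.5]
finger_gap: 0.03
gripper_force: 0.0
```

```bash
python3 - <<'E'
from h import *
s=manip.read_state();print(s['time'],s['tcp_pos'])
w=shot('wrist','w7');im=w['frame'];q=proj(w,[(.5264,-.1457,.124)])[0];print(q)
g=cv2.cvtColor(im,cv2.COLOR_RGB2GRAY);x,y=int(q[0]),int(q[1]);p=g[y-15:y+16,x-15:x+16]
m=(p>p.max()*.75).astype(np.uint8);n,l,st,c=cv2.connectedComponentsWithStats(m);print([(st[i].tolist(),(c[i]+[x-15,y-15]).round(1)) for i in range(1,n)])
E
```

```text
13.85 [ 0.52527011 -0.14656902  0.15805937]
[316.6697585  224.39966821]
[([10, 10, 11, 11, 102], array([316. , 223.7]))]
```

Call:
servo_tool --motion '[[[0.3, 0.1, 0, 3.6, 0, 0, 0], [0.3, 0, 0, 3.4, 0, 0, 0], [0.3, 0, 0, 0, 0, 0, 0], [1, 0, 0, 0, 0, 0, 0], [1, 0, 0, 0, 0, 0, 0]]]'

```text
time: 14.52
tcp_pos: [0.527, -0.1454, 0.0899]
ee_rot: [[1.0, 0.002, 0.0], [0.002, -1.0, 0.001], [0.0, -0.001, -1.0]]
force: [-2.7, 4.0, 2.1]
finger_gap: 0.0061
gripper_force: 48.8
```

Call:
servo_tool --motion '[[[1, 0, 0, 0, 0, 0, 0], [1, -2.3, 2.33, 0, 0, 0, 0], [1, -1.65, 2.81, 0, 0, 0, 0], [1, -0.9, 3.14, 0, 0, 0, 0]]]'

```text
time: 15.02
tcp_pos: [0.4754, -0.2286, 0.0898]
ee_rot: [[1.0, 0.003, -0.007], [0.003, -1.0, 0.003], [-0.007, -0.003, -1.0]]
force: [-2.2, 1.9, 5.1]
finger_gap: 0.0063
gripper_force: 49.9
```

Call:
servo_tool --motion '[[[1, -0.09, 3.27, 0, 0, 0, 0], [1, 0.71, 3.19, 0, 0, 0, 0], [1, 1.48, 2.91, 0, 0, 0, 0], [1, 2.16, 2.46, 0, 0, 0, 0], [1, 1.34, 1.04, 0, 0, 0, 0]]]'

```text
time: 15.65
tcp_pos: [0.531, -0.3581, 0.0896]
ee_rot: [[1.0, 0.002, -0.012], [0.002, -1.0, 0.005], [-0.012, -0.005, -1.0]]
force: [-30.3, 18.9, 24.8]
finger_gap: 0.0064
gripper_force: 52.5
```

Call:
servo_tool --motion '[[[1, 0, 0, 0, 0, 0, 0], [1, 0, 0, 0, 0, 0, 0]]]'

```text
time: 15.9
tcp_pos: [0.5307, -0.3579, 0.0898]
ee_rot: [[1.0, 0.003, -0.01], [0.003, -1.0, 0.002], [-0.01, -0.002, -1.0]]
force: [-12.7, 3.7, 7.9]
finger_gap: 0.0061
gripper_force: 50.5
```

Call:
servo_tool --motion '[[[0.3, 0, 0, 0, 0, 0, 0], [0.3, 0, 0, 0, 0, 0, 0], [0.3, 0, 0, -4, 0, 0, 0], [0.3, 0, 0, -4, 0, 0, 0], [0.3, 1, -5, 0, 0, 0, 0]]]'

```text
time: 16.52
tcp_pos: [0.5469, -0.3122, 0.1745]
ee_rot: [[1.0, -0.003, 0.01], [-0.003, -1.0, -0.008], [0.01, 0.008, -1.0]]
force: [0.2, -0.4, 0.1]
finger_gap: 0.0298
gripper_force: 0.0
```

Call:
servo_tool --motion '[[[0.3, 1.1, -5, 0, 0, 0, 0], [0.3, 1.1, -5, 0, 0, 0, 0], [0.3, 1.1, -5, 0, 0, 0, 0], [0.3, 1.1, -4.4, 0, 0, 0, 0], [0.3, 0, 0, 0, 0, 0, 0]]]'

```text
time: 17.15
tcp_pos: [0.5891, -0.1112, 0.169]
ee_rot: [[1.0, 0.005, 0.002], [0.005, -1.0, -0.0], [0.002, 0.0, -1.0]]
force: [-0.8, -0.3, -0.1]
finger_gap: 0.0299
gripper_force: 0.0
```

Call:
servo_tool --motion '[[[0.3, 0, 0, 0, 0, 0, 0]]]'

```text
time: 17.27
tcp_pos: [0.5885, -0.1142, 0.1688]
ee_rot: [[1.0, 0.001, 0.001], [0.001, -1.0, -0.001], [0.001, 0.001, -1.0]]
force: [1.0, -0.9, -0.2]
finger_gap: 0.0297
gripper_force: 0.0
```

```bash
python3 - <<'E'
from h import *
s=manip.read_state();print(s['time'],s['tcp_pos'])
w=shot('wrist','w8');im=cv2.imread('pics/w8.png');q=proj(w,[(.585,-.1145,.100)])[0];print(q)
cv2.drawMarker(im,tuple(int(t) for t in q),(0,0,255),0,6,1)
cv2.imwrite('pics/w8m.png',cv2.resize(im,(800,500)))
E
```

```text
17.275 [ 0.588512   -0.11423177  0.16881097]
[318.31144037 215.55358305]
```

View pics/w8m.png

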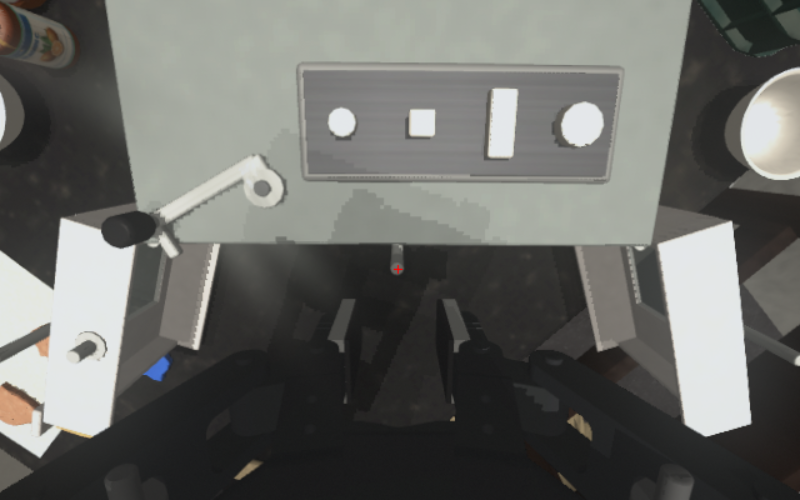

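Call:
servo_tool --motion '[[[0.3, -0.35, 0, 4, 0, 0, 0], [0.3, 0, 0, 4, 0, 0, 0], [0.3, 0, 0, 2, 0, 0, 0], [0.3, 0, 0, 0, 0, 0, 0], [1, 0, 0, 0, 0, 0, 0]]]'

```text
time: 17.95
tcp_pos: [0.5859, -0.1148, 0.0701]
ee_rot: [[1.0, 0.0, 0.003], [0.0, -1.0, -0.001], [0.003, 0.001, -1.0]]
force: [1.0, -0.2, 0.1]
finger_gap: 0.0134
gripper_force: 0.0
```

Call:
servo_tool --motion '[[[1, 0, 0, 0, 0, 0, 0], [1, 0, 0, 0, 0, 0, 0], [1, 0, 0, 0, 0, 0, 0]]]'

```text
time: 18.32
tcp_pos: [0.5859, -0.1132, 0.0703]
ee_rot: [[1.0, 0.001, 0.003], [0.001, -1.0, 0.001], [0.003, -0.001, -1.0]]
force: [0.6, 5.7, 4.7]
finger_gap: 0.0058
gripper_force: 49.1
```

```bash
python3 - <<'E'
from h import *
w=load('w8')
u=np.array([(342,122),(422,122),(502,123),(582,124)])/1.25
print(onz(w,u,.145).round(4),onz(w,[(263/1.25,187/1.25)],.14).round(4),onz(w,[(397/1.25,267/1.25)],.1).round(4))
E
```

```text
[[ 0.6673 -0.0896  0.145 ]
 [ 0.6673 -0.1252  0.145 ]
 [ 0.667  -0.1608  0.145 ]
 [ 0.6668 -0.1968  0.145 ]] [[ 0.6384 -0.0502  0.14  ]] [[ 0.5866 -0.114   0.1   ]]
```

Call:
servo_tool --motion '[[[1, -3, 0, 0, 0, 0, 0], [1, -4, 0, 0, 0, 0, 0], [1, -4, 0, 0, 0, 0, 0], [1, -4.2, 0, 0, 0, 0, 0], [1, 0, 0, 0, 0, 0, 0]]]'

```text
time: 18.95
tcp_pos: [0.4319, -0.1124, 0.07]
ee_rot: [[1.0, -0.001, 0.002], [-0.001, -1.0, 0.003], [0.002, -0.003, -1.0]]
force: [-1.7, 10.0, 7.0]
finger_gap: 0.0056
gripper_force: 52.3
```

Call:
servo_tool --motion '[[[1, 0, 0, 0, 0, 0, 0], [1, 0, 0, 0, 0, 0, 0]]]'

```text
time: 19.2
tcp_pos: [0.4327, -0.1123, 0.07]
ee_rot: [[1.0, 0.0, -0.0], [0.0, -1.0, 0.004], [-0.0, -0.004, -1.0]]
force: [-1.7, 10.0, 8.4]
finger_gap: 0.0057
gripper_force: 52.4
```

Call:
servo_tool --motion '[[[0.3, 0, 0, 0, 0, 0, 0], [0.3, 0, 0, 0, 0, 0, 0], [0.3, 0, 0, -5, 0, 0, 0], [0.3, 0, 0, -5, 0, 0, 0], [0.3, 1, 0, -5, 0, 0, 0]]]'

```text
time: 19.82
tcp_pos: [0.4422, -0.1146, 0.2198]
ee_rot: [[1.0, 0.0, -0.0], [0.0, -1.0, -0.001], [-0.0, 0.001, -1.0]]
force: [0.2, -1.2, -0.8]
finger_gap: 0.0299
gripper_force: 0.0
```

Call:
servo_tool --motion '[[[0.0, 1, -4, -4, 0, 0, 0], [-0.2, 0.6, -5.6, 0, 0, 0, 0], [-0.2, 0, -5.6, 0, 0, 0, 0], [-0.2, 0, -5.6, 0, 0, 0, 0], [-0.2, 0, -5.6, 0, 0, 0, 0]]]'

```text
time: 20.45
tcp_pos: [0.4585, 0.1511, 0.2586]
ee_rot: [[1.0, 0.0, 0.002], [0.0, -1.0, -0.001], [0.002, 0.001, -1.0]]
force: [1.3, -1.4, 0.6]
finger_gap: 0.0514
gripper_force: 0.0
```

Call:
servo_tool --motion '[[[-0.2, 0, -5.6, 0, 0, 0, 0], [-0.2, 0, 0, 0, 0, 0, 0], [-0.2, 0, 0, 0, 0, 0, 0]]]'

```text
time: 20.82
tcp_pos: [0.4585, 0.2055, 0.2582]
ee_rot: [[1.0, 0.001, 0.0], [0.001, -1.0, -0.001], [0.0, 0.001, -1.0]]
force: [-0.0, -0.1, 0.1]
finger_gap: 0.0513
gripper_force: 0.0
```

```bash
python3 - <<'E'
from h import *
s=manip.read_state();print(s['time'],s['tcp_pos'],s['force'],s['joints'].round(1))
w=shot('wrist','w9')
cv2.imwrite('pics/w9m.png',cv2.resize(cv2.imread('pics/w9.png'),(800,500)))
E
```

```text
20.825 [0.45845693 0.20545965 0.2581749 ] [-0.02557329 -0.13101803  0.09462565] [ 1.260e+01 -7.600e+00  1.115e+02 -1.000e-01  7.600e+01  1.025e+02]
```

View pics/w9m.png

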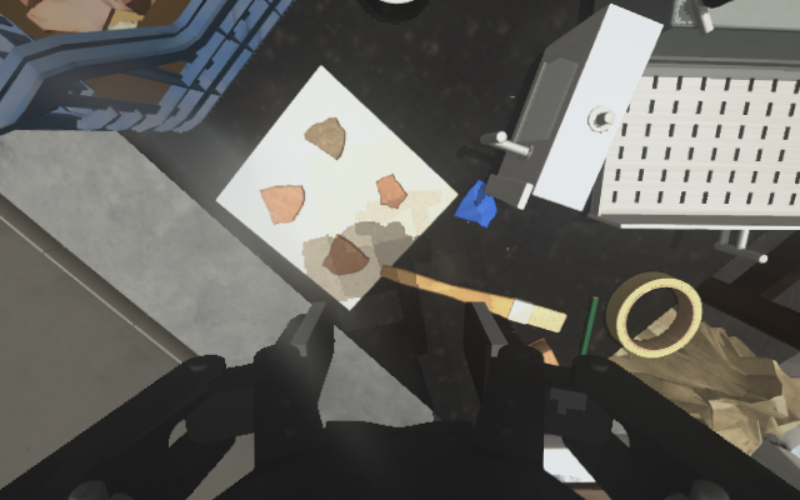

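```bash
cat > sh.py <<'E'
from h import *
def sherds(w,zt=.009,thr=1.45,region=None):
    im=w['frame'].astype(float)+1
    rb=im[:,:,0]/im[:,:,2]
    m=((rb>thr)&(im[:,:,0]>im[:,:,2]+12)).astype(np.uint8)
    m=cv2.morphologyEx(m,cv2.MORPH_OPEN,np.ones((2,2),np.uint8))
    m=cv2.morphologyEx(m,cv2.MORPH_CLOSE,np.ones((3,3),np.uint8))
    out=[]
    for c in cv2.findContours(m,cv2.RETR_EXTERNAL,cv2.CHAIN_APPROX_NONE)[0]:
        if cv2.contourArea(c)<60: continue
        P=onz(w,c.reshape(-1,2),zt)[:,:2]
        ctr=P.mean(0)
        if region is not None and not(region[0]<ctr[0]<region[1] and region[2]<ctr[1]<region[3]): continue
        A=cv2.contourArea((P*1e4).astype(np.float32))/1e8
        if A<4e-4 or A>3e-3: continue
        out.append((P,A,c))
    return out
def densify(P):
    H=P; return H
def grip(P,phi,off,wid,ext):
    """candidates of frame angle th: extents along frame axes ~ext, strip width at off along th+phi ~wid"""
    res=[]
    for th in np.arange(0,2*np.pi,np.pi/120):
        R=np.array([[np.cos(th),np.sin(th)],[-np.sin(th),np.cos(th)]])
        L=P@R.T; mn,mx=L.min(0),L.max(0); e=mx-mn; c=(mx+mn)/2
        g=c+np.array(off)
        a=phi; u=np.array([np.cos(a),np.sin(a)]);v=np.array([-u[1],u[0]])
        s=(L-g)@u;t=(L-g)@v; k=abs(t)<.011
        if k.sum()<4: continue
        w_=s[k].max()-s[k].min(); asym=s[k].max()+s[k].min()
        cost=abs(e[0]-ext[0])+abs(e[1]-ext[1])+abs(w_-wid)+.5*abs(asym)
        res.append((cost*1e3,th,e*1e3,w_*1e3,asym*1e3,R.T@g))
    res.sort(key=lambda r:r[0]); return res
SP={'a':(.58,(-.003,-.002),.041,(.052,.047)),'b':(2.09,(.007,-.003),.036,(.041,.039)),'c':(.91,(-.002,.002),.030,(.036,.035))}
E
python3 - <<'E'
from sh import *
w=load('w9')
for u in[(326,137),(283,204),(391,190),(345,257),(330,100),(320,240),(410,210),(360,240)]:
    print(u,w['frame'][int(u[1]/1.25),int(u[0]/1.25)])
for P,A,c in sherds(w,region=(.3,.65,.1,.45)):
    print('ctr',P.mean(0).round(4),'area',round(A*1e6),'px',c.reshape(-1,2).mean(0).round(0),'minrect',[round(float(v)*1e3,1) for v in cv2.minAreaRect(P.astype(np.float32))[1]])
    for n in SP:
        r=grip(P,*SP[n])[:3]
        for x in r: print('  ',n,'cost %.1f th %.2f ext %s w %.1f as %.1f g %s dir %.2f'%(x[0],x[1],x[2].round(1),x[3],x[4],x[5].round(4),(x[1]+SP[n][0])%np.pi))
E
```

```text
(326, 137) [178 158 126]
(283, 204) [221 179 145]
(391, 190) [212 160 125]
(345, 257) [128 101  81]
(330, 100) [229 232 225]
(320, 240) [190 181 160]
(410, 210) [229 231 214]
(360, 240) [189 180 158]
ctr [0.3742 0.1465] area 2443 px [360. 232.] minrect [153.7, 26.2]
   a cost 108.2 th 1.47 ext [152.1  47.6] w 46.1 as -4.8 g [0.3726 0.1462] dir 2.05
   a cost 108.7 th 1.49 ext [151.6  51.1] w 44.3 as -3.4 g [0.3726 0.1461] dir 2.07
   a cost 110.2 th 1.52 ext [151.   54.5] w 42.5 as -4.4 g [0.3726 0.146 ] dir 2.10
   b cost 116.6 th 1.41 ext [152.9  40.5] w 34.7 as -4.0 g [0.3752 0.1562] dir 0.36
   b cost 117.8 th 1.39 ext [153.1  36.9] w 34.2 as -3.4 g [0.3755 0.1562] dir 0.34
   b cost 119.3 th 1.44 ext [152.6  44. ] w 35.7 as -5.0 g [0.3749 0.1561] dir 0.39
   c cost 122.8 th 4.53 ext [153.1  36.9] w 32.0 as 3.6 g [0.3736 0.1515] dir 2.30
   c cost 123.2 th 4.50 ext [153.2  33.3] w 32.5 as 3.5 g [0.3737 0.1515] dir 2.27
   c cost 125.2 th 4.56 ext [152.9  40.5] w 30.4 as 4.7 g [0.3734 0.1514] dir 2.32
ctr [0.4117 0.2628] area 1223 px [276. 207.] minrect [43.5, 38.5]
   a cost 8.1 
[... 1575 characters left out ...]
 5.92 ext [32.1 32.3] w 33.1 as 5.8 g [0.48   0.2107] dir 0.21
   a cost 45.4 th 5.94 ext [32.1 32.2] w 33.0 as 5.5 g [0.4801 0.2105] dir 0.24
   a cost 45.5 th 5.97 ext [32. 32.] w 33.1 as 5.3 g [0.4802 0.2104] dir 0.27
   b cost 24.1 th 4.37 ext [32.2 32.1] w 33.1 as 10.9 g [0.4784 0.2058] dir 0.18
   b cost 24.2 th 4.40 ext [32. 32.] w 33.1 as 10.5 g [0.4787 0.2056] dir 0.21
   b cost 24.2 th 4.35 ext [32.3 32.1] w 33.0 as 11.2 g [0.4782 0.2061] dir 0.15
   c cost 8.9 th 1.10 ext [32.6 32. ] w 27.6 as -0.1 g [0.4806 0.2111] dir 2.01
   c cost 9.1 th 1.13 ext [32.5 32. ] w 27.6 as 0.5 g [0.4806 0.2109] dir 2.04
   c cost 9.4 th 1.07 ext [32.6 31.9] w 27.6 as -0.8 g [0.4805 0.2112] dir 1.98
```

```bash
python3 - <<'E'
from sh import *
w=load('w9')
sh=sherds(w,thr=1.25,region=(.39,.65,.15,.45))
for i,(P,A,c) in enumerate(sh):
    print('ctr',P.mean(0).round(4),'area',round(A*1e6),'px',c.reshape(-1,2).mean(0).round(0),'minrect',[round(float(v)*1e3,1) for v in cv2.minAreaRect(P.astype(np.float32))[1]])
    for n in SP:
        r=grip(P,*SP[n]);o=[r[0]]
        for x in r:
            if all(abs((x[1]-y[1]+np.pi)%(2*np.pi)-np.pi)>.5 for y in o) and len(o)<3:o.append(x)
        if r[0][0]<20:
          for x in o: print('  ',n,'cost %.1f th %.2f ext %s w %.1f as %.1f g %s dir %.2f'%(x[0],x[1],x[2].round(1),x[3],x[4],x[5].round(4),(x[1]+SP[n][0])%np.pi))
# composite of enlarged contours
    q=cv2.approxPolyDP((P*1e4).astype(np.float32).reshape(-1,1,2),25,True).reshape(-1,2)/10
    print('   poly mm',(q-P.mean(0)*1e3).round(0).tolist())
E
```

```text
ctr [0.4114 0.2627] area 1365 px [276. 207.] minrect [43.7, 42.1]
   a cost 4.0 th 5.00 ext [50.  45.2] w 41.2 as -0.2 g [0.4119 0.2664] dir 2.44
   a cost 11.1 th 0.55 ext [46.  46.8] w 43.6 as -4.7 g [0.411  0.2619] dir 1.13
   a cost 11.2 th 1.86 ext [50.  45.2] w 41.2 as 14.7 g [0.4175 0.2617] dir 2.44
   b cost 16.1 th 1.10 ext [43.6 42.3] w 45.2 as 1.9 g [0.415  0.2653] dir 0.05
   b cost 17.4 th 5.42 ext [43.3 45.8] w 43.8 as 0.9 g [0.413  0.2577] dir 1.23
   b cost 21.7 th 3.95 ext [45.2 41. ] w 43.3 as 16.2 g [0.4029 0.2613] dir 2.90
   poly mm [[25.0, 7.0], [-9.0, 24.0], [-20.0, 8.0], [-13.0, -19.0], [-0.0, -26.0], [18.0, -7.0]]
ctr [0.4726 0.3252] area 1291 px [227. 162.] minrect [39.5, 43.7]
   a cost 5.2 th 5.63 ext [49.8 45.1] w 40.9 as -2.0 g [0.471  0.3277] dir 3.07
   a cost 10.1 th 1.23 ext [46.2 46.7] w 43.4 as -3.4 g [0.4729 0.3246] dir 1.81
   a cost 12.5 th 2.49 ext [49.8 45.1] w 40.9 as 16.4 g [0.4782 0.3272] dir 3.07
   b cost 13.3 th 1.83 ext [43.6 39.6] w 45.2 as 1.8 g [0.4722 0.33  ] dir 0.78
   b cost 14.9 th 6.20 ext [41. 46.] w 43.5 as 0.7 g [0.4767 0.32
[... 552 characters left out ...]
-16.0, -8.0], [-3.0, -17.0], [17.0, -2.0]]
ctr [0.5382 0.2749] area 951 px [263. 110.] minrect [40.6, 33.4]
   b cost 4.9 th 0.37 ext [38.7 38.9] w 34.3 as 1.5 g [0.5421 0.2751] dir 2.46
   b cost 5.1 th 4.53 ext [39.9 38.5] w 38.5 as 2.2 g [0.5347 0.2715] dir 0.34
   b cost 11.0 th 2.02 ext [38.2 39. ] w 40.6 as 7.1 g [0.5345 0.2824] dir 0.96
   c cost 13.5 th 1.26 ext [40.4 37.5] w 36.5 as -0.2 g [0.5376 0.2757] dir 2.17
   c cost 13.6 th 4.42 ext [40.3 37.7] w 36.5 as -0.2 g [0.5424 0.2785] dir 2.19
   c cost 14.0 th 2.28 ext [36.1 39.7] w 39.0 as -0.3 g [0.5367 0.2707] dir 0.05
   poly mm [[4.0, 23.0], [-2.0, 22.0], [-21.0, -7.0], [-19.0, -11.0], [6.0, -17.0], [18.0, -8.0], [11.0, 15.0]]
```

Call:
servo_tool --motion '[[[-0.35, -2.3, -3.05, 0, 0, 0, 0], [-0.35, -2.35, -3.05, 0, 0, 0, 0], [-0.35, 0, 0, 3, 0, 0, -0.174], [-0.35, 0, 0, 4, 0, 0, -0.174], [-0.35, 0, 0, 4, 0, 0, -0.174]]]' --grip_force 40

```text
time: 21.5
tcp_pos: [0.4127, 0.2654, 0.1477]
ee_rot: [[0.865, 0.502, 0.002], [0.502, -0.865, 0.0], [0.002, 0.001, -1.0]]
force: [0.1, -0.2, 0.1]
finger_gap: 0.0575
gripper_force: 0.0
```

Call:
servo_tool --motion '[[[-0.35, 0, 0, 4, 0, 0, -0.174], [-0.35, 0, 0, 4, 0, 0, -0.174], [-0.35, 0, 0, 3, 0, 0, 0], [-0.35, 0, 0, 2, 0, 0, 0], [-0.35, 0, 0, 0, 0, 0, 0]]]'

```text
time: 22.12
tcp_pos: [0.411, 0.2649, 0.0168]
ee_rot: [[0.646, 0.763, -0.004], [0.763, -0.646, -0.002], [-0.004, -0.002, -1.0]]
force: [0.0, -0.3, 0.2]
finger_gap: 0.0573
gripper_force: 0.0
```

Call:
servo_tool --motion '[[[-0.35, 0, 0, 0, 0, 0, 0], [-0.35, 0, 0, 0, 0, 0, 0]]]'

```text
time: 22.38
tcp_pos: [0.4131, 0.267, 0.0198]
ee_rot: [[0.645, 0.764, 0.003], [0.764, -0.645, 0.001], [0.002, 0.001, -1.0]]
force: [1.1, -0.3, 0.5]
finger_gap: 0.0576
gripper_force: 0.0
```

Call:
servo_tool --motion '[[[-0.35, 0, 0, 1.2, 0, 0, 0], [-0.35, 0, 0, 0, 0, 0, 0]]]'

```text
time: 22.62
tcp_pos: [0.4108, 0.2666, 0.0054]
ee_rot: [[0.644, 0.765, -0.002], [0.765, -0.644, -0.001], [-0.002, -0.001, -1.0]]
force: [-0.1, 0.2, -0.4]
finger_gap: 0.0576
gripper_force: 0.0
```

Call:
servo_tool --motion '[[[-0.35, 0, 0, 0.5, 0, 0, 0], [-0.35, 0, 0, 0, 0, 0, 0]]]'

```text
time: 22.88
tcp_pos: [0.4114, 0.2668, 0.0009]
ee_rot: [[0.644, 0.765, -0.001], [0.765, -0.644, -0.0], [-0.001, -0.0, -1.0]]
force: [0.1, -0.1, -0.0]
finger_gap: 0.0578
gripper_force: 0.0
```

Call:
servo_tool --motion '[[[-0.35, 0, 0, 0.5, 0, 0, 0], [-0.35, 0, 0, 0, 0, 0, 0]]]'

```text
time: 23.12
tcp_pos: [0.4114, 0.2668, -0.0041]
ee_rot: [[0.644, 0.765, -0.001], [0.765, -0.644, -0.0], [-0.001, -0.0, -1.0]]
force: [-0.4, -0.9, -0.1]
finger_gap: 0.0574
gripper_force: 0.0
```

Call:
servo_tool --motion '[[[-0.35, 0, 0, 0.4, 0, 0, 0], [-0.35, 0, 0, 0, 0, 0, 0]]]'

```text
time: 23.38
tcp_pos: [0.4115, 0.2668, -0.008]
ee_rot: [[0.644, 0.765, -0.001], [0.765, -0.644, -0.0], [-0.001, -0.0, -1.0]]
force: [0.3, -0.2, 0.2]
finger_gap: 0.0577
gripper_force: 0.0
```

Call:
servo_tool --motion '[[[-0.35, 0, 0, 0.4, 0, 0, 0], [-0.35, 0, 0, 0, 0, 0, 0]]]'

```text
time: 23.62
tcp_pos: [0.4115, 0.2668, -0.012]
ee_rot: [[0.644, 0.765, -0.001], [0.765, -0.644, -0.0], [-0.001, -0.0, -1.0]]
force: [0.0, 0.6, 0.3]
finger_gap: 0.0579
gripper_force: 0.0
```

Call:
servo_tool --motion '[[[-0.35, 0, 0, 0.3, 0, 0, 0], [-0.35, 0, 0, 0, 0, 0, 0]]]'

```text
time: 23.88
tcp_pos: [0.4116, 0.2668, -0.0149]
ee_rot: [[0.644, 0.765, -0.0], [0.765, -0.644, -0.0], [-0.0, -0.0, -1.0]]
force: [-1.1, -0.2, -0.8]
finger_gap: 0.058
gripper_force: 0.0
```

Call:
servo_tool --motion '[[[1, 0, 0, 0, 0, 0, 0], [1, 0, 0, 0, 0, 0, 0], [1, 0, 0, 0, 0, 0, 0], [1, 0, 0, 0, 0, 0, 0]]]'

```text
time: 24.38
tcp_pos: [0.4122, 0.2671, -0.0143]
ee_rot: [[0.644, 0.765, 0.001], [0.765, -0.644, 0.0], [0.001, 0.0, -1.0]]
force: [0.1, 0.2, 1.9]
finger_gap: 0.038
gripper_force: 40.3
```

Call:
servo_tool --motion '[[[1, 0, 0, -3, 0, 0, 0], [1, 0, 0, -4, 0, 0, -0.175], [1, 0, 0, -4.5, 0, 0, -0.175], [1, 0, 0, -4.5, 0, 0, -0.175], [1, 0, 0, -4, 0, 0, -0.175]]]'

```text
time: 25.0
tcp_pos: [0.4115, 0.2668, 0.1866]
ee_rot: [[-0.006, 1.0, 0.0], [1.0, 0.006, 0.0], [0.0, 0.0, -1.0]]
force: [-0.0, 0.4, -0.5]
finger_gap: 0.0379
gripper_force: 40.4
```

Call:
servo_tool --motion '[[[1, -4, 1.6, 0, 0, 0, 0], [1, -5.6, 2.3, 0, 0, 0, 0], [1, -5.6, 2.3, 0, 0, 0, 0], [1, -5.6, 2.3, 0, 0, 0, 0], [1, -5.6, 2.3, 0, 0, 0, 0]]]'

```text
time: 25.62
tcp_pos: [0.5199, 0.0011, 0.1849]
ee_rot: [[0.0, 1.0, -0.0], [1.0, -0.0, 0.0], [0.0, -0.0, -1.0]]
force: [0.3, 1.0, 0.1]
finger_gap: 0.0381
gripper_force: 40.4
```

Call:
servo_tool --motion '[[[1, -3.8, 1.7, 0, 0, 0, 0], [1, 0, 0, 0, 0, 0, 0], [1, 0, 0, 0, 0, 0, 0]]]'

```text
time: 26.0
tcp_pos: [0.5361, -0.0345, 0.1846]
ee_rot: [[0.0, 1.0, -0.002], [1.0, -0.0, 0.001], [0.001, -0.002, -1.0]]
force: [0.5, -0.2, -0.6]
finger_gap: 0.0383
gripper_force: 40.4
```

Call:
servo_tool --motion '[[[1, 0, 0, 5, 0, 0, 0], [1, 0, 0, 5, 0, 0, 0], [1, 0, 0, 4, 0, 0, 0], [1, 0, 0, 2, 0, 0, 0], [1, 0, 0, 1.6, 0, 0, 0]]]'

```text
time: 26.62
tcp_pos: [0.5358, -0.0334, 0.0082]
ee_rot: [[-0.002, 1.0, -0.001], [1.0, 0.002, 0.001], [0.001, -0.001, -1.0]]
force: [0.5, 0.0, 0.6]
finger_gap: 0.0379
gripper_force: 40.4
```

Call:
servo_tool --motion '[[[1, 0, 0, 0, 0, 0, 0], [1, 0, 0, 0, 0, 0, 0]]]'

```text
time: 26.88
tcp_pos: [0.5376, -0.0349, 0.0105]
ee_rot: [[-0.001, 1.0, 0.002], [1.0, 0.001, -0.0], [-0.0, 0.002, -1.0]]
force: [0.2, 0.3, -0.2]
finger_gap: 0.0381
gripper_force: 40.4
```

Call:
servo_tool --motion '[[[1, 0, 0, 0.3, 0, 0, 0], [1, 0, 0, 0, 0, 0, 0], [-0.2, 0, 0, 0, 0, 0, 0], [-0.2, 0, 0, 0, 0, 0, 0], [-0.2, 0, 0, 0, 0, 0, 0]]]'

```text
time: 27.5
tcp_pos: [0.5369, -0.0351, 0.0065]
ee_rot: [[0.0, 1.0, 0.0], [1.0, -0.0, -0.0], [-0.0, 0.0, -1.0]]
force: [-0.2, 0.4, -0.3]
finger_gap: 0.0514
gripper_force: 0.0
```

Call:
servo_tool --motion '[[[-0.2, 0, 0, -2, 0, 0, 0], [-0.2, 0, 0, -5, 0, 0, 0], [-0.2, 0, 0, -5, 0, 0, 0], [-0.2, 0, 0, -5, 0, 0, 0], [-0.35, 0, 0, -4, 0, 0, 0]]]'

```text
time: 28.12
tcp_pos: [0.5371, -0.0351, 0.2189]
ee_rot: [[-0.0, 1.0, 0.002], [1.0, 0.0, -0.001], [-0.001, 0.002, -1.0]]
force: [-0.5, -0.6, 0.4]
finger_gap: 0.0575
gripper_force: 0.0
```

```bash
python3 - <<'E'
from sh import *
d=shot('side','s10');w=shot('wrist','w10');print(manip.read_state()['tcp_pos'])
o=load('s5')
for n,x in(('old',o),('now',d)):
    for P,A,c in sherds(x,thr=1.25,region=(.38,.65,.15,.42)): print(n,P.mean(0).round(4),round(A*1e6))
for P,A,c in sherds(w,zt=.03,thr=1.25,region=(.42,.62,-.25,.02)): print('tray',P.mean(0).round(4),round(A*1e6),P.min(0).round(3),P.max(0).round(3))
E
```

```text
[ 0.53989562 -0.03581087  0.22284586]
old [0.4685 0.3324] 1344
old [0.4078 0.2686] 1395
old [0.535  0.2817] 1024
old [0.48   0.2179] 716
now [0.4685 0.3324] 1353
now [0.535  0.2817] 1024
now [0.48   0.2179] 716
tray [ 0.5412 -0.0377] 1305 [ 0.519 -0.062] [ 0.558 -0.017]
```

Call:
servo_tool --motion '[[[-0.35, 4.8, -0.9, 0, 0, 0, 0], [-0.35, 5.2, -1, 0, 0, 0, 0], [-0.35, 5.3, -1, 0, 0, 0, 0], [-0.35, 5.3, -1, 0, 0, 0, 0], [-0.35, 5.3, -1, 0, 0, 0, 0]]]'

```text
time: 28.85
tcp_pos: [0.4867, 0.2254, 0.2152]
ee_rot: [[0.0, 1.0, -0.001], [1.0, -0.0, -0.0], [-0.0, -0.001, -1.0]]
force: [1.4, 0.1, -1.3]
finger_gap: 0.0574
gripper_force: 0.0
```

Call:
servo_tool --motion '[[[-0.35, 5.3, -1, 0, 0, 0, 0], [-0.35, 5.1, -0.85, 0, 0, 0, 0], [-0.35, 0, 0, 0, 0, 0, 0.07], [-0.35, 0, 0, 0, 0, 0, 0]]]'

```text
time: 29.35
tcp_pos: [0.4685, 0.3282, 0.215]
ee_rot: [[0.068, 0.998, -0.002], [0.998, -0.068, -0.001], [-0.001, -0.002, -1.0]]
force: [-0.1, -0.1, 0.0]
finger_gap: 0.0578
gripper_force: 0.0
```

```bash
python3 - <<'E'
from sh import *
print(manip.read_state()['tcp_pos'])
w=load('w9');s=load('side0')
for z in(0,.1,.15): print(z,onz(w,np.array([(295,5),(190,130),(130,132)])/1.25,z)[:,:2].round(3).tolist(),onz(s,[(165,170),(235,370),(237,398)],z)[:,:2].round(3).tolist())
E
```

```text
[0.46846219 0.32823972 0.21497066]
0 [[0.661, 0.304], [0.547, 0.42], [0.546, 0.484]] [[1.177, -0.139], [0.563, 0.395], [0.53, 0.442]]
0.1 [[0.628, 0.28], [0.542, 0.368], [0.54, 0.416]] [[1.056, -0.035], [0.523, 0.429], [0.495, 0.469]]
0.15 [[0.612, 0.268], [0.539, 0.342], [0.538, 0.383]] [[0.995, 0.017], [0.504, 0.445], [0.477, 0.483]]
```

Call:
servo_tool --motion '[[[-0.35, 0, 0.2, 5, 0, 0, 0], [-0.35, 0, 0, 5, 0, 0, 0], [-0.35, 0, 0, 5, 0, 0, 0], [-0.35, 0, 0, 4, 0, 0, 0], [-0.35, 0, 0, 2.5, 0, 0, 0]]]'

```text
time: 29.98
tcp_pos: [0.4698, 0.3261, -0.0017]
ee_rot: [[0.07, 0.998, -0.004], [0.998, -0.07, -0.002], [-0.002, -0.004, -1.0]]
force: [0.9, -0.6, 0.5]
finger_gap: 0.058
gripper_force: 0.0
```

Call:
servo_tool --motion '[[[-0.35, 0, 0, 1.4, 0, 0, 0], [-0.35, 0, 0, 0, 0, 0, 0], [-0.35, 0, 0, 0, 0, 0, 0]]]'

```text
time: 30.35
tcp_pos: [0.4724, 0.3281, -0.0113]
ee_rot: [[0.07, 0.998, 0.002], [0.998, -0.07, 0.001], [0.001, 0.002, -1.0]]
force: [1.4, 0.1, -0.6]
finger_gap: 0.0576
gripper_force: 0.0
```

Call:
servo_tool --motion '[[[1, 0, 0, 0, 0, 0, 0], [1, 0, 0, 0, 0, 0, 0], [1, 0, 0, 0, 0, 0, 0], [1, 0, 0, 0, 0, 0, 0]]]'

```text
time: 30.85
tcp_pos: [0.4727, 0.3284, -0.0107]
ee_rot: [[0.07, 0.998, 0.003], [0.998, -0.07, 0.001], [0.001, 0.003, -1.0]]
force: [-0.7, -0.0, 6.2]
finger_gap: 0.039
gripper_force: 39.7
```

Call:
servo_tool --motion '[[[1, 0, 0, -3, 0, 0, -0.07], [1, 0, 0, -5, 0, 0, 0], [1, 0, 0, -6, 0, 0, 0], [1, 0, 0, -5.5, 0, 0, 0], [1, -4, 0.5, 0, 0, 0, 0]]]'

```text
time: 31.48
tcp_pos: [0.4794, 0.2903, 0.1895]
ee_rot: [[-0.004, 1.0, 0.012], [1.0, 0.004, 0.005], [0.005, 0.012, -1.0]]
force: [0.5, -0.7, -0.4]
finger_gap: 0.0387
gripper_force: 40.2
```

Call:
servo_tool --motion '[[[1, -5.4, 0.8, 0, 0, 0, 0], [1, -5.4, 0.8, 0, 0, 0, 0], [1, -5.4, 0.8, 0, 0, 0, 0], [1, -5.4, 0.8, 0, 0, 0, 0], [1, -5.4, 0.8, 0, 0, 0, 0]]]'

```text
time: 32.1
tcp_pos: [0.5161, 0.0162, 0.1825]
ee_rot: [[-0.0, 1.0, 0.001], [1.0, 0.0, 0.0], [0.0, 0.001, -1.0]]
force: [0.5, -0.4, -0.7]
finger_gap: 0.0386
gripper_force: 40.2
```

Call:
servo_tool --motion '[[[1, -5.4, 0.8, 0, 0, 0, 0], [1, -5.4, 0.7, 0, 0, 0, 0], [1, -5.3, 0.4, 0, 0, 0, 0], [1, 0, 0, 0, 0, 0, 0], [1, 0, 0, 0, 0, 0, 0]]]'

```text
time: 32.72
tcp_pos: [0.5349, -0.1427, 0.182]
ee_rot: [[0.0, 1.0, -0.001], [1.0, -0.0, 0.001], [0.001, -0.001, -1.0]]
force: [-0.6, 0.4, -0.2]
finger_gap: 0.039
gripper_force: 40.2
```

Descend 17.2 cm, release, lift, check.

Call:
servo_tool --motion '[[[1, 0, 0.2, 5, 0, 0, 0], [1, 0, 0, 5, 0, 0, 0], [1, 0, 0, 4, 0, 0, 0], [1, 0, 0, 2, 0, 0, 0], [1, 0, 0, 1.2, 0, 0, 0]]]'

```text
time: 33.35
tcp_pos: [0.5365, -0.1411, 0.0091]
ee_rot: [[-0.002, 1.0, -0.002], [1.0, 0.002, 0.001], [0.001, -0.002, -1.0]]
force: [-3.1, 4.0, 36.6]
finger_gap: 0.0389
gripper_force: 45.3
```

Call:
servo_tool --motion '[[[1, 0, 0, 0, 0, 0, 0], [1, 0, 0, 0, 0, 0, 0], [-0.2, 0, 0, 0, 0, 0, 0], [-0.2, 0, 0, 0, 0, 0, 0], [-0.2, 0, 0, 0, 0, 0, 0]]]'

```text
time: 33.98
tcp_pos: [0.5374, -0.1433, 0.0106]
ee_rot: [[0.0, 1.0, 0.0], [1.0, -0.0, -0.0], [-0.0, 0.0, -1.0]]
force: [-0.0, -0.8, 1.0]
finger_gap: 0.0515
gripper_force: 0.0
```

Call:
servo_tool --motion '[[[-0.2, 0, 0, -2, 0, 0, 0], [-0.2, 0, 0, -5, 0, 0, 0], [-0.2, 0, 0, -5, 0, 0, 0], [-0.2, 0, 0, -5, 0, 0, 0], [-0.25, 0, 0, -4, 0, 0, 0]]]'

```text
time: 34.6
tcp_pos: [0.5378, -0.1435, 0.2247]
ee_rot: [[0.0, 1.0, 0.004], [1.0, -0.0, -0.002], [-0.002, 0.004, -1.0]]
force: [0.8, 0.8, -0.2]
finger_gap: 0.0535
gripper_force: 0.0
```

```bash
cat > chk.py <<'E'
from sh import *
import sys
k=sys.argv[1]
d=shot('side','s'+k);w=shot('wrist','w'+k);s=manip.read_state();print(s['time'],s['tcp_pos'],s['joints'][5])
for P,A,c in sherds(d,thr=1.25,region=(.38,.65,.15,.42)): print('paper',P.mean(0).round(4),round(A*1e6))
for P,A,c in sherds(w,zt=.03,thr=1.25,region=(.42,.62,-.25,.02)): print('tray',P.mean(0).round(4),round(A*1e6),P.min(0).round(3),P.max(0).round(3))
for P,A,c in sherds(d,zt=.03,thr=1.25,region=(.42,.62,-.25,.02)): print('tray side',P.mean(0).round(4),round(A*1e6),P.min(0).round(3),P.max(0).round(3))
E
python3 chk.py 11
```

```text
34.7 [ 0.54034438 -0.14461472  0.22872143] -25.37777359801802
paper [0.535  0.2817] 1024
paper [0.48   0.2179] 716
tray [ 0.5428 -0.1453] 1305 [ 0.519 -0.167] [ 0.559 -0.122]
tray [ 0.5418 -0.0389] 1310 [ 0.52  -0.062] [ 0.558 -0.018]
tray side [ 0.5327 -0.0386] 759 [ 0.511 -0.055] [ 0.552 -0.024]
tray side [ 0.535  -0.1348] 1380 [ 0.512 -0.161] [ 0.554 -0.109]
```

Call:
servo_tool --motion '[[[-0.22, 4.5, 0, 0, 0, 0, 0], [-0.22, 5.3, 0.1, 0, 0, 0, 0], [-0.22, 5.4, 0.1, 0, 0, 0, 0], [-0.22, 5.4, 0.1, 0, 0, 0, 0], [-0.22, 5.4, 0.1, 0, 0, 0, 0]]]'

```text
time: 35.33
tcp_pos: [0.5407, 0.1185, 0.2206]
ee_rot: [[0.0, 1.0, 0.0], [1.0, -0.0, -0.0], [-0.0, 0.0, -1.0]]
force: [0.3, -0.3, 0.4]
finger_gap: 0.0519
gripper_force: 0.0
```

Call:
servo_tool --motion '[[[-0.22, 5.4, 0, 0, 0, 0, 0], [-0.22, 5.4, 0, 0, 0, 0, 0], [-0.22, 5.2, 0, 0, 0, 0, 0], [-0.22, 0, 0, 4, 0, 0, 0.17], [-0.22, 0, 0, 4, 0, 0, 0.17]]]'

```text
time: 35.95
tcp_pos: [0.5411, 0.2778, 0.1401]
ee_rot: [[0.337, 0.941, 0.001], [0.941, -0.337, 0.0], [0.001, 0.001, -1.0]]
force: [-0.7, -0.2, -0.7]
finger_gap: 0.0524
gripper_force: 0.0
```

Call:
servo_tool --motion '[[[-0.22, 0, 0, 4, 0, 0, 0.17], [-0.22, 0, 0, 3, 0, 0, 0.17], [-0.22, 0, 0, 0, 0, 0, 0], [-0.22, 0, 0, 0, 0, 0, 0]]]'

```text
time: 36.45
tcp_pos: [0.5421, 0.277, 0.0719]
ee_rot: [[0.627, 0.779, 0.002], [0.779, -0.627, 0.001], [0.002, 0.001, -1.0]]
force: [0.8, -0.3, 0.3]
finger_gap: 0.0519
gripper_force: 0.0
```

Call:
servo_tool --motion '[[[-0.22, -0.15, 0.12, 3, 0, 0, 0], [-0.22, 0, 0, 3, 0, 0, 0], [-0.22, 0, 0, 2, 0, 0, 0], [-0.22, 0, 0, 0.5, 0, 0, 0], [-0.22, 0, 0, 0, 0, 0, 0]]]'

```text
time: 37.08
tcp_pos: [0.542, 0.2751, -0.0138]
ee_rot: [[0.628, 0.778, 0.001], [0.778, -0.628, 0.0], [0.001, 0.001, -1.0]]
force: [-0.1, 0.3, 0.3]
finger_gap: 0.0519
gripper_force: 0.0
```

Call:
servo_tool --motion '[[[-0.22, 0, 0, 0, 0, 0, 0], [1, 0, 0, 0, 0, 0, 0], [1, 0, 0, 0, 0, 0, 0], [1, 0, 0, 0, 0, 0, 0], [1, 0, 0, 0, 0, 0, 0]]]'

```text
time: 37.7
tcp_pos: [0.5419, 0.2753, -0.0133]
ee_rot: [[0.629, 0.778, 0.001], [0.778, -0.629, 0.001], [0.001, 0.001, -1.0]]
force: [-2.1, 0.7, 6.2]
finger_gap: 0.0329
gripper_force: 39.3
```

Call:
servo_tool --motion '[[[1, 0, 0, -3, 0, 0, 0], [1, 0, 0, -4, 0, 0, -0.17], [1, 0, 0, -5, 0, 0, -0.17], [1, 0, 0, -5, 0, 0, -0.17], [1, 0, 0, -3, 0, 0, -0.17]]]'

```text
time: 38.33
tcp_pos: [0.5423, 0.2751, 0.1886]
ee_rot: [[-0.006, 1.0, 0.004], [1.0, 0.006, 0.001], [0.001, 0.004, -1.0]]
force: [0.5, -0.4, -0.5]
finger_gap: 0.0329
gripper_force: 39.8
```

Call:
servo_tool --motion '[[[1, -4, -0.2, 0, 0, 0, 0], [1, -5.4, -0.2, 0, 0, 0, 0], [1, -5.4, -0.2, 0, 0, 0, 0], [1, -5.4, -0.2, 0, 0, 0, 0], [1, -5.4, -0.2, 0, 0, 0, 0]]]'

```text
time: 38.95
tcp_pos: [0.5308, 0.0172, 0.1852]
ee_rot: [[-0.0, 1.0, 0.0], [1.0, 0.0, -0.0], [-0.0, 0.0, -1.0]]
force: [0.6, -0.5, 0.8]
finger_gap: 0.0331
gripper_force: 39.8
```

Call:
servo_tool --motion '[[[1, -5.4, -0.2, 0, 0, 0, 0], [1, -5.4, -0.2, 0, 0, 0, 0], [1, -5.4, -0.2, 0, 0, 0, 0], [1, -5.4, -0.1, 0, 0, 0, 0], [1, 0, 0, 0, 0, 0, 0]]]'

```text
time: 39.58
tcp_pos: [0.5238, -0.2005, 0.1852]
ee_rot: [[0.005, 1.0, 0.0], [1.0, -0.005, -0.001], [-0.001, 0.0, -1.0]]
force: [-0.2, 0.7, -0.6]
finger_gap: 0.0328
gripper_force: 39.8
```

Call:
servo_tool --motion '[[[1, 0, 0, 0, 0, 0, 0]]]'

```text
time: 39.7
tcp_pos: [0.5239, -0.1967, 0.1849]
ee_rot: [[0.001, 1.0, -0.001], [1.0, -0.001, 0.001], [0.001, -0.001, -1.0]]
force: [-0.1, 0.1, -0.9]
finger_gap: 0.0325
gripper_force: 39.8
```

Call:
servo_tool --motion '[[[1, -0.1, 0, 5, 0, 0, 0], [1, 0, 0, 5, 0, 0, 0], [1, 0, 0, 4, 0, 0, 0], [1, 0, 0, 2, 0, 0, 0], [1, 0, 0, 1, 0, 0, 0]]]'

```text
time: 40.33
tcp_pos: [0.5244, -0.1971, 0.0148]
ee_rot: [[-0.001, 1.0, -0.001], [1.0, 0.001, 0.0], [0.0, -0.001, -1.0]]
force: [0.5, 0.8, -0.6]
finger_gap: 0.033
gripper_force: 39.8
```

Call:
servo_tool --motion '[[[1, 0, 0, 0.5, 0, 0, 0], [1, 0, 0, 0, 0, 0, 0], [-0.1, 0, 0, 0, 0, 0, 0], [-0.1, 0, 0, 0, 0, 0, 0], [-0.1, 0, 0, 0, 0, 0, 0]]]'

```text
time: 40.95
tcp_pos: [0.5245, -0.1984, 0.0108]
ee_rot: [[0.0, 1.0, 0.001], [1.0, -0.0, -0.0], [-0.0, 0.001, -1.0]]
force: [-0.0, 0.4, -0.2]
finger_gap: 0.0472
gripper_force: 0.0
```

Call:
servo_tool --motion '[[[-0.1, 0, 0, -2, 0, 0, 0], [-0.1, 0, 0, -5, 0, 0, 0], [-0.1, 0, 0, -5, 0, 0, 0], [-0.1, 0, 0, -5, 0, 0, 0], [-0.1, 0, 0, -4, 0, 0, 0]]]'

```text
time: 41.58
tcp_pos: [0.5247, -0.1984, 0.2247]
ee_rot: [[-0.0, 1.0, 0.004], [1.0, 0.0, -0.002], [-0.002, 0.004, -1.0]]
force: [0.3, -0.3, -0.7]
finger_gap: 0.047
gripper_force: 0.0
```

```bash
python3 chk.py 12
```

```text
41.675 [ 0.52716771 -0.19979557  0.22875518] -31.075433514738172
paper [0.48   0.2179] 716
tray [ 0.5234 -0.1999] 950 [ 0.51  -0.219] [ 0.544 -0.18 ]
tray [ 0.5423 -0.1459] 1297 [ 0.519 -0.167] [ 0.56  -0.123]
tray [ 0.5418 -0.0393] 1349 [ 0.519 -0.064] [ 0.559 -0.018]
tray side [ 0.5334 -0.039 ] 753 [ 0.513 -0.055] [ 0.552 -0.024]
tray side [ 0.535  -0.1361] 1390 [ 0.512 -0.161] [ 0.554 -0.113]
tray side [ 0.5181 -0.1903] 1030 [ 0.503 -0.212] [ 0.538 -0.168]
```

Call:
servo_tool --motion '[[[-0.06, 4.2, -0.4, 0, 0, 0, 0], [-0.06, 5.2, -0.6, 0, 0, 0, 0], [-0.06, 5.3, -0.6, 0, 0, 0, 0], [-0.06, 5.3, -0.6, 0, 0, 0, 0], [-0.06, 5.3, -0.6, 0, 0, 0, 0]]]'

```text
time: 42.3
tcp_pos: [0.4954, 0.0565, 0.2205]
ee_rot: [[0.0, 1.0, 0.0], [1.0, -0.0, 0.0], [0.0, 0.0, -1.0]]
force: [0.6, -0.8, 0.7]
finger_gap: 0.0453
gripper_force: 0.0
```

Call:
servo_tool --motion '[[[-0.06, 5.3, -0.6, 0, 0, 0, 0], [-0.06, 5.3, -0.6, 0, 0, 0, 0], [-0.06, 5.1, -0.4, 0, 0, 0, 0.1], [-0.06, 0, 0, 2, 0, 0, 0.17], [-0.06, 0, 0, 3, 0, 0, 0.17]]]'

```text
time: 42.92
tcp_pos: [0.4805, 0.213, 0.1711]
ee_rot: [[0.429, 0.903, 0.003], [0.903, -0.429, 0.001], [0.002, 0.002, -1.0]]
force: [-0.8, 0.4, -0.6]
finger_gap: 0.0454
gripper_force: 0.0
```

Call:
servo_tool --motion '[[[-0.06, 0, 0, 3, 0, 0, 0.17], [-0.06, 0, 0, 3, 0, 0, 0.17], [-0.06, 0, 0, 3, 0, 0, 0.16], [-0.06, 0, 0, 1, 0, 0, 0.16], [-0.06, 0, 0, 0, 0, 0, 0]]]'

```text
time: 43.55
tcp_pos: [0.4791, 0.2116, 0.0694]
ee_rot: [[0.89, 0.455, -0.003], [0.455, -0.89, -0.001], [-0.003, -0.001, -1.0]]
force: [-0.2, 0.4, -0.6]
finger_gap: 0.0453
gripper_force: 0.0
```

Call:
servo_tool --motion '[[[-0.06, 0, 0, 0, 0, 0, 0]]]'

```text
time: 43.68
tcp_pos: [0.4807, 0.212, 0.0712]
ee_rot: [[0.89, 0.456, 0.001], [0.456, -0.89, 0.0], [0.001, 0.0, -1.0]]
force: [-0.5, 0.3, -0.7]
finger_gap: 0.0456
gripper_force: 0.0
```

Call:
servo_tool --motion '[[[-0.06, -0.05, 0.1, 3, 0, 0, 0], [-0.06, 0, 0, 3, 0, 0, 0], [-0.06, 0, 0, 2, 0, 0, 0], [-0.06, 0, 0, 0.5, 0, 0, 0], [-0.06, 0, 0, 0, 0, 0, 0]]]'

```text
time: 44.3
tcp_pos: [0.481, 0.2109, -0.0138]
ee_rot: [[0.891, 0.454, 0.001], [0.454, -0.891, 0.0], [0.001, 0.0, -1.0]]
force: [-0.2, 0.2, 0.1]
finger_gap: 0.0452
gripper_force: 0.0
```

Call:
servo_tool --motion '[[[-0.06, 0, 0, 0, 0, 0, 0], [1, 0, 0, 0, 0, 0, 0], [1, 0, 0, 0, 0, 0, 0], [1, 0, 0, 0, 0, 0, 0], [1, 0, 0, 0, 0, 0, 0]]]'

```text
time: 44.92
tcp_pos: [0.4812, 0.2109, -0.0133]
ee_rot: [[0.891, 0.454, 0.001], [0.454, -0.891, 0.0], [0.001, 0.0, -1.0]]
force: [-1.9, -0.6, 6.1]
finger_gap: 0.0265
gripper_force: 39.0
```

Call:
servo_tool --motion '[[[1, 0, 0, -3, 0, 0, 0], [1, 0, 0, -4, 0, 0, -0.17], [1, 0, 0, -5, 0, 0, -0.17], [1, 0, 0, -5, 0, 0, -0.17], [1, 0, 0, -3, 0, 0, -0.17]]]'

```text
time: 45.55
tcp_pos: [0.4813, 0.211, 0.1887]
ee_rot: [[0.402, 0.915, 0.004], [0.915, -0.403, 0.001], [0.003, 0.004, -1.0]]
force: [0.9, 0.4, -1.1]
finger_gap: 0.0262
gripper_force: 39.5
```

Call:
servo_tool --motion '[[[1, 0, 0, 0, 0, 0, -0.17], [1, 0, 0, 0, 0, 0, -0.17], [1, 0, 0, 0, 0, 0, -0.08], [1, -4.4, 0.4, 0, 0, 0, 0], [1, -5.2, 0.6, 0, 0, 0, 0]]]'

```text
time: 46.18
tcp_pos: [0.4901, 0.1143, 0.1853]
ee_rot: [[-0.003, 1.0, 0.0], [1.0, 0.003, 0.0], [0.0, 0.0, -1.0]]
force: [-0.1, 0.2, -0.4]
finger_gap: 0.0265
gripper_force: 39.5
```

Call:
servo_tool --motion '[[[1, -5.2, 0.6, 0, 0, 0, 0], [1, -5.2, 0.6, 0, 0, 0, 0], [1, -5.2, 0.6, 0, 0, 0, 0], [1, -5.2, 0.6, 0, 0, 0, 0], [1, 0, 0, 0, 0, 0, 0]]]'

```text
time: 46.8
tcp_pos: [0.5144, -0.0963, 0.1855]
ee_rot: [[0.005, 1.0, 0.0], [1.0, -0.005, -0.001], [-0.001, 0.0, -1.0]]
force: [0.2, 0.6, -0.9]
finger_gap: 0.0266
gripper_force: 39.5
```

Call:
servo_tool --motion '[[[1, 0, 0, 0, 0, 0, 0]]]'

```text
time: 46.92
tcp_pos: [0.5139, -0.0929, 0.1851]
ee_rot: [[0.001, 1.0, -0.001], [1.0, -0.001, 0.001], [0.001, -0.001, -1.0]]
force: [0.3, 1.0, -0.4]
finger_gap: 0.0261
gripper_force: 39.5
```

Call:
servo_tool --motion '[[[1, 0, 0, 5, 0, 0, 0], [1, 0, 0, 5, 0, 0, 0], [1, 0, 0, 4, 0, 0, 0], [1, 0, 0, 2, 0, 0, 0], [1, 0, 0, 1.1, 0, 0, 0]]]'

```text
time: 47.55
tcp_pos: [0.5134, -0.0913, 0.013]
ee_rot: [[-0.002, 1.0, -0.002], [1.0, 0.002, 0.001], [0.001, -0.002, -1.0]]
force: [-0.3, 1.1, 0.6]
finger_gap: 0.0262
gripper_force: 39.5
```

Call:
servo_tool --motion '[[[1, 0, 0, 0.5, 0, 0, 0], [1, 0, 0, 0, 0, 0, 0], [0.05, 0, 0, 0, 0, 0, 0], [0.05, 0, 0, 0, 0, 0, 0], [0.05, 0, 0, 0, 0, 0, 0]]]'

```text
time: 48.18
tcp_pos: [0.5153, -0.0937, 0.0103]
ee_rot: [[0.0, 1.0, 0.002], [1.0, -0.0, -0.001], [-0.001, 0.002, -1.0]]
force: [2.2, -0.9, 0.8]
finger_gap: 0.0406
gripper_force: 0.0
```

Call:
servo_tool --motion '[[[0.05, 0, 0, -2, 0, 0, 0], [0.05, 0, 0, -5, 0, 0, 0], [0.05, 0, 0, -5, 0, 0, 0], [0.1, 0, 0, -5, 0, 0, 0], [0.3, 0, 0, -2, 0, 0, 0]]]'

```text
time: 48.8
tcp_pos: [0.5154, -0.0938, 0.2033]
ee_rot: [[-0.0, 1.0, 0.005], [1.0, 0.0, -0.002], [-0.002, 0.005, -1.0]]
force: [-0.4, -0.1, -0.4]
finger_gap: 0.03
gripper_force: 0.0
```

```bash
python3 chk.py 13; python3 - <<'E'
from h import *
im=cv2.imread('pics/w13.png');cv2.imwrite('pics/w13m.png',cv2.resize(im,(800,500)))
E
```

```text
48.9 [ 0.51564643 -0.09390603  0.20263222] -21.412931700136102
tray [ 0.5218 -0.1987] 1014 [ 0.508 -0.218] [ 0.542 -0.178]
tray [ 0.5402 -0.1444] 1324 [ 0.517 -0.167] [ 0.558 -0.121]
tray [ 0.5153 -0.0896] 681 [ 0.502 -0.109] [ 0.528 -0.074]
tray [ 0.5398 -0.0381] 1306 [ 0.517 -0.062] [ 0.556 -0.018]
tray side [ 0.5308 -0.0393] 798 [ 0.51  -0.056] [ 0.551 -0.024]
tray side [ 0.509  -0.0825] 799 [ 0.493 -0.103] [ 0.523 -0.062]
tray side [ 0.5323 -0.1361] 1318 [ 0.51  -0.159] [ 0.552 -0.114]
tray side [ 0.5158 -0.1924] 1030 [ 0.501 -0.214] [ 0.535 -0.17 ]
```

Call:
servo_tool --motion '[[[0.3, 0, 0, 0, 0, 0, 0.175], [0.3, 0, 0, 0, 0, 0, 0.175], [0.3, 0, 0, 0, 0, 0, 0.175], [0.3, 0, 0, 0, 0, 0, 0.175], [0.3, 0, 0, 0, 0, 0, 0.175]]]' --grip_force 50

```text
time: 49.52
tcp_pos: [0.513, -0.0929, 0.1969]
ee_rot: [[0.771, 0.636, -0.004], [0.636, -0.771, 0.001], [-0.002, -0.004, -1.0]]
force: [-0.0, -0.8, 0.8]
finger_gap: 0.0301
gripper_force: 0.0
```

Call:
servo_tool --motion '[[[0.3, 0, 0, 0, 0, 0, 0.175], [0.3, 0, 0, 0, 0, 0, 0.175], [0.3, 0, 0, 0, 0, 0, 0.175], [0.3, 0, 0, 0, 0, 0, 0.171], [0.3, -4, 1, 0, 0, 0, 0]]]'

```text
time: 50.15
tcp_pos: [0.4738, -0.1029, 0.1972]
ee_rot: [[1.0, 0.0, -0.003], [0.0, -1.0, 0.001], [-0.003, -0.001, -1.0]]
force: [0.1, -1.5, 0.1]
finger_gap: 0.0301
gripper_force: 0.0
```

Call:
servo_tool --motion '[[[0.3, -4, 1.05, 0, 0, 0, 0], [0.3, 0, 0, 0, 0, 0, 0], [0.3, 0, 0, 0, 0, 0, 0]]]'

```text
time: 50.52
tcp_pos: [0.434, -0.1136, 0.1984]
ee_rot: [[1.0, -0.001, -0.001], [-0.001, -1.0, 0.001], [-0.001, -0.001, -1.0]]
force: [0.1, -0.2, 0.7]
finger_gap: 0.0299
gripper_force: 0.0
```

```bash
python3 - <<'E'
from h import *
s=manip.read_state();print(s['time'],s['tcp_pos'],s['ee_rot'].round(3).tolist())
w=shot('wrist','w14');q=proj(w,[(.4355,-.1145,.1)])[0];print(q)
g=cv2.cvtColor(w['frame'],cv2.COLOR_RGB2GRAY);x,y=int(q[0]),int(q[1]);p=g[y-15:y+16,x-15:x+16]
for r in p[::2]: print(' '.join('%3d'%v for v in r[::2]))
E
```

```text
50.525 [ 0.43401894 -0.11361575  0.19838463] [[1.0, -0.001, -0.001], [-0.001, -1.0, 0.001], [-0.001, -0.001, -1.0]]
[319.25216741 199.47086713]
 53  53  52  52  52 121 169 184 156  62  56  56  55  56  55  55
 51  51  51  52  51 121 169 184 155  61  55  55  55  55  55  55
 50  50  50  49  50 118 169 183 155  66  55  55  54  55  54  55
 49  48  50  49  49 102 102 100 117  62  53  54  55  55  55  56
 47  48  47  48  47  80  89  92  91  62  51  54  54  56  52  50
 48  48  47  47  47  80  82  90  90  63  48  48  54  49  49  49
 47  46  46  46  46  91 108 123  99  59  46  46  55  49  50  50
 44  46  45  46  49 105 109 107 105  67  45  46  47  49  49  49
 45  44  45  44  45 103 104 105 103  64  45  47  46  47  47  47
 42  43  43  42  43  74 102 101  88  45  45  44  45  46  45  45
 42  42  41  42  41  42  54  56  43  43  43  43  44  45  44  44
 42  41  40  41  40  40  41  40  41  41  43  42  43  44  43  43
 41  41  41  41  40  40  40  40  42  42  41  42  42  43  42  43
 40  42  43  41  40  39  39  39  41  41  40  41  41  42  41  42
 38  41  41  41  40  41  41  41  40  41  40  40  40  40  42  41
 76  71  49  41  40  41  42  42  41  39  40  41  40  41  40  41
```

Call:
servo_tool --motion '[[[0.3, 0.1, 0, 4, 0, 0, 0], [0.3, 0, 0, 4, 0, 0, 0], [0.3, 0, 0, 3.5, 0, 0, 0], [0.3, 0, 0, 1.3, 0, 0, 0], [0.3, 0, 0, 0, 0, 0, 0]]]'

```text
time: 51.2
tcp_pos: [0.4353, -0.1134, 0.0708]
ee_rot: [[1.0, 0.0, -0.002], [0.0, -1.0, 0.001], [-0.002, -0.001, -1.0]]
force: [-0.4, -0.4, 0.8]
finger_gap: 0.03
gripper_force: 0.0
```

Call:
servo_tool --motion '[[[1, 0, 0, 0, 0, 0, 0], [1, 0, 0, 0, 0, 0, 0], [1, 0, 0, 0, 0, 0, 0], [1, 1, 0, 0, 0, 0, 0], [1, 2, 0, 0, 0, 0, 0]]]'

```text
time: 51.82
tcp_pos: [0.4655, -0.1125, 0.073]
ee_rot: [[1.0, -0.001, -0.0], [-0.001, -1.0, 0.003], [-0.0, -0.003, -1.0]]
force: [-2.5, 4.6, 4.4]
finger_gap: 0.0053
gripper_force: 49.1
```

Call:
servo_tool --motion '[[[1, 2.5, 0, 0, 0, 0, 0], [1, 2.5, 0, 0, 0, 0, 0], [1, 2.5, 0, 0, 0, 0, 0], [1, 2.0, 0, 0, 0, 0, 0], [1, 1.5, 0, 0, 0, 0, 0]]]'

```text
time: 52.45
tcp_pos: [0.5766, -0.1131, 0.0729]
ee_rot: [[1.0, -0.0, 0.001], [-0.0, -1.0, 0.001], [0.001, -0.001, -1.0]]
force: [-1.9, 4.5, 4.9]
finger_gap: 0.0056
gripper_force: 49.4
```

Call:
servo_tool --motion '[[[1, 0.8, 0, 0, 0, 0, 0], [1, 0.5, 0, 0, 0, 0, 0], [1, 0, 0, 0, 0, 0, 0]]]'

```text
time: 52.82
tcp_pos: [0.5866, -0.1132, 0.0729]
ee_rot: [[1.0, 0.001, -0.006], [0.001, -1.0, 0.001], [-0.006, -0.001, -1.0]]
force: [-8.6, 3.9, 11.5]
finger_gap: 0.0055
gripper_force: 50.1
```

Call:
servo_tool --motion '[[[1, 0.3, 0, 0, 0, 0, 0], [1, 0, 0, 0, 0, 0, 0], [1, 0, 0, 0, 0, 0, 0]]]'

```text
time: 53.2
tcp_pos: [0.5865, -0.1132, 0.0728]
ee_rot: [[1.0, 0.001, -0.014], [0.001, -1.0, 0.002], [-0.014, -0.002, -1.0]]
force: [-17.3, 3.7, 16.7]
finger_gap: 0.0052
gripper_force: 50.7
```

Call:
servo_tool --motion '[[[1, -0.4, 0, 0, 0, 0, 0], [0.3, 0, 0, 0, 0, 0, 0], [0.3, 0, 0, 0, 0, 0, 0], [0.3, 0, 0, -4, 0, 0, 0], [0.3, 0, 0, -5.5, 0, 0, 0]]]'

```text
time: 53.82
tcp_pos: [0.586, -0.1139, 0.1649]
ee_rot: [[1.0, -0.0, -0.005], [-0.0, -1.0, 0.001], [-0.005, -0.001, -1.0]]
force: [0.6, -0.4, 0.4]
finger_gap: 0.0295
gripper_force: 0.0
```

Call:
servo_tool --motion '[[[0.3, -1, 4.9, 0, 0, 0, 0], [0.3, -1.1, 4.9, 0, 0, 0, 0], [0.3, -1.1, 4.9, 0, 0, 0, 0], [0.3, -1.1, 4.9, 0, 0, 0, 0], [0.3, -1.1, 4.9, 0, 0, 0, 0]]]'

```text
time: 54.45
tcp_pos: [0.5326, -0.3609, 0.1661]
ee_rot: [[1.0, -0.0, -0.0], [-0.0, -1.0, -0.001], [-0.0, 0.001, -1.0]]
force: [0.8, 0.7, 0.2]
finger_gap: 0.0299
gripper_force: 0.0
```

Call:
servo_tool --motion '[[[0.3, 0, 0, 0, 0, 0, 0], [0.3, 0, 0, 0, 0, 0, 0]]]'

```text
time: 54.7
tcp_pos: [0.533, -0.3587, 0.1658]
ee_rot: [[1.0, -0.001, -0.0], [-0.001, -1.0, 0.001], [-0.0, -0.001, -1.0]]
force: [0.6, 0.5, 0.7]
finger_gap: 0.03
gripper_force: 0.0
```

```bash
cat > hd.py <<'E'
from h import *
import sys
k=sys.argv[1];P=eval(sys.argv[2])
s=manip.read_state();print(s['time'],s['tcp_pos'])
w=shot('wrist',k);q=proj(w,[P])[0];print('pred',q)
g=cv2.cvtColor(w['frame'],cv2.COLOR_RGB2GRAY);x,y=int(q[0]),int(q[1]);p=g[y-24:y+25,x-24:x+25]
for r in p[::3]: print(' '.join('%3d'%v for v in r[::3]))
E
python3 hd.py w15 '(.5325,-.3585,.124)'
```

```text
54.7 [ 0.53304022 -0.35869258  0.16581826]
pred [317.76118561 223.02260278]
 43  42  82 124 136 109 101  85  86  85 140 150 149 146 145 144  47
 42  41  95 102 107 110  99  86  85  84 139 148 150 150 143  48  64
102 107 103  97 101 106 109  83  85  84 141 148 151 149  47  64  68
 97 101 106 110 114 113 108  84  85  84 139 145 130  42  64  68  69
110 115 113 109 106  98 130  84  85  84 140 121  43  63  68  69  69
108 106  98 125 146 152 150  83  99  86 104  43  63  66  67  68  66
 66  88 107 147 150 149 149 110 115 112  63  62  65  65  65  64  64
 91  90  84 144 145 150 149 109 109 107  80  64  63  65  65  65  34
 91  91  87 139 142 150 144 111 105 105  64  63  65  64  66  33  33
 91  95  88  96 147 146 106  44  64  61  62  64  64  64  33  32  33
 91 102  93  80 151  86  43  67  60  60  59  64  59  31  34  33  36
 80 109  96  83  80  45  61  61  60  62  60  53  31  32  32  36  36
108 109 101  52  46  63  61  60  61  60  51  32  31  34  35  38  40
104 108  56  46  61  61  61  60  61  52  31  33  33  35  40  44  44
103  57  52  60  60  59  60  62  49  30  32  33  36  42  45  44  46
 55  51  63  63  59  59  61  44  31  31  33  33  44  46  45  46  47
 54  61  60  61  58  61  39  32  30  32  30  44  50  49  49  49  48
```

Call:
servo_tool --motion '[[[0.3, 0.05, 0, 3.8, 0, 0, 0], [0.3, 0, 0, 3.8, 0, 0, 0], [0.3, 0, 0, 0, 0, 0, 0], [1, 0, 0, 0, 0, 0, 0], [1, 0, 0, 0, 0, 0, 0]]]'

```text
time: 55.38
tcp_pos: [0.535, -0.3579, 0.0924]
ee_rot: [[1.0, 0.0, 0.002], [0.0, -1.0, 0.001], [0.002, -0.001, -1.0]]
force: [0.9, 4.4, 0.8]
finger_gap: 0.0054
gripper_force: 48.8
```

Call:
servo_tool --motion '[[[1, 0, 0, 0, 0, 0, 0], [1, -1.34, -1.04, 0, 0, 0, 0], [1, -2.16, -2.46, 0, 0, 0, 0], [1, -1.48, -2.91, 0, 0, 0, 0], [1, -0.71, -3.19, 0, 0, 0, 0]]]'

```text
time: 56.0
tcp_pos: [0.4736, -0.2654, 0.0924]
ee_rot: [[1.0, 0.001, -0.007], [0.001, -1.0, -0.007], [-0.007, 0.007, -1.0]]
force: [-12.2, -4.0, 6.8]
finger_gap: 0.0059
gripper_force: 50.4
```

Call:
servo_tool --motion '[[[1, 0.09, -3.27, 0, 0, 0, 0], [1, 0.9, -3.14, 0, 0, 0, 0], [1, 1.65, -2.81, 0, 0, 0, 0], [1, 1.2, -1.2, 0, 0, 0, 0], [1, 1.1, -1.13, 0, 0, 0, 0]]]'

```text
time: 56.62
tcp_pos: [0.5254, -0.1455, 0.0922]
ee_rot: [[1.0, 0.0, -0.004], [0.0, -1.0, 0.002], [-0.004, -0.002, -1.0]]
force: [-5.7, 3.5, 5.7]
finger_gap: 0.0062
gripper_force: 50.6
```

Call:
servo_tool --motion '[[[1, 0, 0, 0, 0, 0, 0], [1, 0, 0, 0, 0, 0, 0]]]'

```text
time: 56.88
tcp_pos: [0.5256, -0.1453, 0.0922]
ee_rot: [[1.0, -0.0, -0.003], [-0.0, -1.0, 0.004], [-0.003, -0.004, -1.0]]
force: [-5.4, 7.8, 8.0]
finger_gap: 0.006
gripper_force: 50.8
```

Press in a bit to be sure it is on its stop.

Call:
servo_tool --motion '[[[1, 0.35, -0.25, 0, 0, 0, 0], [1, 0, 0, 0, 0, 0, 0], [1, 0, 0, 0, 0, 0, 0]]]'

```text
time: 57.25
tcp_pos: [0.5262, -0.1447, 0.0921]
ee_rot: [[1.0, 0.001, -0.011], [0.001, -1.0, 0.001], [-0.011, -0.001, -1.0]]
force: [-14.8, 1.7, 11.4]
finger_gap: 0.0058
gripper_force: 51.2
```

Call:
servo_tool --motion '[[[1, -0.3, 0.2, 0, 0, 0, 0], [0.3, 0, 0, 0, 0, 0, 0], [0.3, 0, 0, 0, 0, 0, 0], [0.3, 0, 0, -3.8, 0, 0, 0], [0.3, 0, 0, -3.8, 0, 0, 0]]]'

```text
time: 57.88
tcp_pos: [0.5269, -0.1472, 0.1672]
ee_rot: [[1.0, -0.0, 0.0], [-0.0, -1.0, -0.001], [0.0, 0.001, -1.0]]
force: [-0.6, 0.4, 1.0]
finger_gap: 0.0298
gripper_force: 0.0
```

Call:
servo_tool --motion '[[[0.3, 0.2, -5.4, 0, 0, 0, 0], [0.3, 0.2, -5.6, 0, 0, 0, 0], [0.3, 0.2, -5.6, 0, 0, 0, 0], [0.3, 0.2, -5.6, 0, 0, 0, 0], [0.3, 0.2, -5.4, 0, 0, 0, 0]]]'

```text
time: 58.5
tcp_pos: [0.5375, 0.1309, 0.1671]
ee_rot: [[1.0, -0.0, 0.003], [-0.0, -1.0, -0.001], [0.003, 0.001, -1.0]]
force: [0.4, -0.2, -0.2]
finger_gap: 0.03
gripper_force: 0.0
```

Call:
servo_tool --motion '[[[0.3, 0, 0, 0, 0, 0, 0], [0.3, 0, 0, 0, 0, 0, 0]]]'

```text
time: 58.75
tcp_pos: [0.5372, 0.129, 0.1666]
ee_rot: [[1.0, 0.0, 0.001], [0.0, -1.0, -0.001], [0.001, 0.001, -1.0]]
force: [0.0, 0.6, -0.6]
finger_gap: 0.0299
gripper_force: 0.0
```

```bash
python3 hd.py w16 '(.5345,.1308,.124)'
```

```text
58.75 [0.53719695 0.12896593 0.16656711]
pred [315.27494134 225.767689  ]
 42  41  40  40  39  38  38  56  77  77  79  42  39  36  35  36  36
 41  40  40  39  41  39  37  69  78  77  80  97  92  78  40  36  36
 41  41  41  39  38  38  37  70  77  77  84  90  91 102  98  93  81
 40  39  39  38  38  36  37  71  77  76  73 105 101  96  91  90 103
 41  39  38  37  37  36  35  73  76  76  74  97 100 105 105 101  97
 39  40  37  37  37  36  36  74  77  76  73  42  69  91  96 100 104
 40  39  37  39  37  36  34  77 101  94  73  33  34  34  36  72  90
115  39  40  39  39  37  35  99 104 101  90  41  35  34  34  89  91
128 124  41  38  38  36  35 100  99 101  93  55  56  48  43  86  91
124 124 125  51  36  34  35  56  99  97  49  57  56  57  82  83  89
125 123 125 121  74  36  38  37  36  53  66  67  67  68  84  84  89
130 124 126 123 124  91  38  37  48  69  62  71  72  78  83  83  90
132 126 124 122 123  60  39  39  68  71  71  72  72  76  83  84  88
129 126 119 123  73  37  39  62  72  72  72  70  70  72  83  83  88
156 126 120  74  38  36  54  71  71  70  69  69  67  67  83  84  85
162 124  91  40  37  37  67  69  69  68  66  68  69  71  84  82  82
156  90  44  39  37  50  69  67  67  66  69  70  71  72  84  83  82
```

Call:
servo_tool --motion '[[[0.3, -0.2, -0.1, 3.8, 0, 0, 0], [0.3, 0, 0, 3.7, 0, 0, 0], [0.3, 0, 0, 0, 0, 0, 0], [1, 0, 0, 0, 0, 0, 0], [1, 0, 0, 0, 0, 0, 0]]]'

```text
time: 59.42
tcp_pos: [0.5357, 0.1304, 0.0932]
ee_rot: [[1.0, -0.001, 0.002], [-0.001, -1.0, 0.001], [0.002, -0.001, -1.0]]
force: [-0.8, 1.6, 0.4]
finger_gap: 0.0061
gripper_force: 48.8
```

Call:
servo_tool --motion '[[[1, 0, 0, 0, 0, 0, 0], [1, -1.34, 1.04, 0, 0, 0, 0], [1, -2.16, 2.46, 0, 0, 0, 0], [1, -1.48, 2.91, 0, 0, 0, 0], [1, -0.71, 3.19, 0, 0, 0, 0]]]'

```text
time: 60.05
tcp_pos: [0.4751, 0.0347, 0.0929]
ee_rot: [[1.0, 0.002, -0.006], [0.002, -1.0, 0.002], [-0.006, -0.002, -1.0]]
force: [-9.1, 1.9, 9.6]
finger_gap: 0.0062
gripper_force: 50.9
```

Call:
servo_tool --motion '[[[1, 0.09, 3.27, 0, 0, 0, 0], [1, 0.9, 3.14, 0, 0, 0, 0], [1, 1.65, 2.81, 0, 0, 0, 0], [1, 1.2, 1.2, 0, 0, 0, 0], [1, 1.1, 1.13, 0, 0, 0, 0]]]'

```text
time: 60.68
tcp_pos: [0.5227, -0.0812, 0.0926]
ee_rot: [[1.0, -0.0, -0.015], [0.0, -1.0, 0.004], [-0.015, -0.004, -1.0]]
force: [-28.9, 20.7, 31.2]
finger_gap: 0.0054
gripper_force: 53.6
```

Call:
servo_tool --motion '[[[1, 0, 0, 0, 0, 0, 0], [1, 0, 0, 0, 0, 0, 0]]]'

```text
time: 60.92
tcp_pos: [0.5225, -0.0809, 0.0928]
ee_rot: [[1.0, 0.002, -0.014], [0.002, -1.0, 0.001], [-0.014, -0.001, -1.0]]
force: [-16.6, 2.6, 15.8]
finger_gap: 0.006
gripper_force: 51.8
```

Call:
servo_tool --motion '[[[1, 0.3, 0.25, 0, 0, 0, 0], [1, 0, 0, 0, 0, 0, 0], [1, -0.5, -0.3, 0, 0, 0, 0], [0.3, 0, 0, 0, 0, 0, 0], [0.3, 0, 0, 0, 0, 0, 0]]]'

```text
time: 61.55
tcp_pos: [0.5257, -0.0813, 0.0919]
ee_rot: [[1.0, -0.0, 0.002], [-0.0, -1.0, -0.001], [0.002, 0.001, -1.0]]
force: [-0.0, -0.1, 0.1]
finger_gap: 0.0302
gripper_force: 0.0
```

Call:
servo_tool --motion '[[[0.3, 0, 0, -4, 0, 0, 0], [0.3, 0, 0, -4, 0, 0, 0], [0.3, 0, 0, 0, 0, 0, 0], [0.3, 0, 0, 0, 0, 0, 0]]]'

```text
time: 62.05
tcp_pos: [0.525, -0.0808, 0.1707]
ee_rot: [[1.0, -0.0, -0.001], [-0.0, -1.0, 0.0], [-0.001, -0.0, -1.0]]
force: [-0.4, 0.3, -0.8]
finger_gap: 0.0296
gripper_force: 0.0
```

```bash
python3 hd.py w17 '(.5264,-.082,.124)'; python3 - <<'E'
from h import *
w=load('w17'); g=cv2.cvtColor(w['frame'],cv2.COLOR_RGB2GRAY)
u=proj(w,[(.561,y,.128) for y in (.01,-.03,-.06,-.17,-.20,-.23)])
for x,y in u:
    c=g[int(y)-12:int(y)+20,int(x)].astype(int); print((x.round(),y.round(1)),'edge row',int(y)-12+np.argmin(np.diff(c)))
E
```

```text
62.05 [ 0.52503037 -0.08082498  0.17071302]
pred [319.70652749 218.10668729]
 48  49  49  49  49  49  48 155 184 148  54  55  54  53  54  56  57
 46  46  46  47  46  46  48 115 130 146  47  47  53  48  47  50  49
 45  45  46  45  45  46  45  84  83  86  45  45  46  45  47  47  47
 43  42  43  43  43  44  47  79  80  78  43  44  42  44  45  45  44
 39  40  41  40  41  41  51  79  79  77  43  42  41  43  43  43  42
 40  39  39  40  40  39  56  78  78  76  44  40  42  42  42  41  42
 38  37  37  39  40  36  59  79  89  75  42  38  40  40  41  40  38
 34  38  38  36  37  35  69 101 105 101  45  37  38  39  38  38  38
 33  35  37  36  36  36  73 101  99 102  45  36  36  36  37  37  37
 32  35  35  36  35  35  35  96 100  79  35  35  34  35  35  35  35
 34  35  38  37  35  34  34  34  35  34  36  36  35  35  35  34  41
 33  33  36  36  36  34  33  32  34  34  35  35  36  35  36  33  42
 32  31  32  34  34  34  31  33  32  34  35  35  34  35  37  43  45
 34  33  34  33  33  34  34  33  33  33  34  34  34  35  36  45  44
 29  30  32  31  31  31  31  32  32  33  33  35  34  35  33  44  44
 29  28  27  29  28  31  31  31  32  33  35  34  33  33  33  44  42
 27  28  28  28  29  26  26  27  33  33  32  33  33  34  44  44  41
(np.float64(179.0), np.float64(169.5)) edge row 165
(np.float64(240.0), np.float64(169.3)) edge row 165
(np.float64(286.0), np.float64(169.2)) edge row 165
(np.float64(455.0), np.float64(169.1)) edge row 167
(np.float64(500.0), np.float64(169.2)) edge row 167
(np.float64(545.0), np.float64(169.3)) edge row 167
```

```bash
python3 - <<'E'
from h import *
for f in('w6','w17'):
    w=load(f); g=cv2.cvtColor(w['frame'],cv2.COLOR_RGB2GRAY)
    u=proj(w,[(.561,y,.128) for y in (.01,-.03,-.06,-.17,-.20,-.23)])
    print(f,[(float((int(y)-12+np.argmin(np.diff(g[int(y)-12:int(y)+20,int(x)].astype(int)))-y).round(1))) for x,y in u])
w=load('w17');im=cv2.resize(cv2.imread('pics/w17.png'),(800,500));cv2.imwrite('pics/w17m.png',im)
q=proj(w,[(.637,-.05,.14)]+[(.637-.0593*np.cos(a),-.05+.0593*np.sin(a),.1645) for a in (1.0,1.2,1.35)]);print(q)
# dark knob
g=w['frame'].max(2);m=(g<60).astype(np.uint8);m[130:]=0
n,l,st,c=cv2.connectedComponentsWithStats(m)
print([(st[i].tolist(),c[i].round(1).tolist(),onz(w,[c[i]],.157)[0].round(4)) for i in range(1,n) if 150<st[i][4]<3000])
E
```

```text
w6 [-4.2, -3.9, -3.7, -2.3, -2.3, -1.3]
w17 [-4.5, -4.3, -4.2, -2.1, -2.2, -2.3]
[[261.67411274  35.61235212]
 [156.78553374  93.51433657]
 [143.39481144  71.21541302]
 [135.84820436  52.73115495]]
[]
```

```bash
python3 - <<'E'
from h import *
w=load('w8');print(onz(w,np.array([(125,228),(130,228)])/1.25,.1645),onz(w,np.array([(155,228)])/1.25,.1435))
E
```

```text
[[6.23350270e-01 2.42673987e-03 1.64500000e-01]
 [6.23345160e-01 2.33076713e-04 1.64500000e-01]] [[0.61926526 0.00289145 0.1435    ]]
```

Call:
servo_tool --motion '[[[0.3, 0, 0, -3, 0, 0, 0], [0.3, 3.3, -2.9, 0, 0, 0, 0], [0.3, 3.3, -2.9, 0, 0, 0, 0], [0.3, 3.1, -2.9, 0, 0, 0, 0], [0.3, 0, 0, 0, 0, 0, 0]]]' --grip_force 25

```text
time: 62.72
tcp_pos: [0.6226, 0.008, 0.1987]
ee_rot: [[1.0, 0.003, -0.004], [0.003, -1.0, 0.001], [-0.004, -0.001, -1.0]]
force: [-0.1, -0.6, -1.2]
finger_gap: 0.0303
gripper_force: 0.0
```

Call:
servo_tool --motion '[[[0.3, 0, 0, 0, 0, 0, 0], [0.3, 0, 0, 0, 0, 0, 0]]]'

```text
time: 62.98
tcp_pos: [0.6214, 0.0055, 0.2006]
ee_rot: [[1.0, -0.001, -0.001], [-0.001, -1.0, -0.0], [-0.001, 0.0, -1.0]]
force: [-0.1, -0.6, 0.7]
finger_gap: 0.0299
gripper_force: 0.0
```

```bash
python3 - <<'E'
from h import *
s=manip.read_state();print(s['time'],s['tcp_pos'])
w=shot('wrist','w18');q=proj(w,[(.6225,.0065,.1645)])[0];print(q)
g=w['frame'].max(2);x,y=int(q[0]),int(q[1]);p=g[y-30:y+31,x-36:x+37]
for r in p[::3]: print(' '.join('%3d'%v for v in r[::3]))
E
```

```text
62.975 [0.62142373 0.0055179  0.20059699]
[316.49936921 223.38867698]
 35  36  36  38  38  41  79 102 102 103 136 143 143 142 141 141 141 141 142 143 106 155 200 206 206
 37  34  38  38  39  39  71  84  83  83  99 103 142 141 140 140 139 140 102 152 197 204 204 196 192
 37  37  39  36  37  38  78  83  83  82  83  84  83  83 140 139  96 144 193 202 202 196 192 183 143
 36  37  39  35  37  37  66  82  83  82  83  83  83  83  81  97 188 201 202 194 192 185 148 141 141
 34  34  35  34  34  35  65  82  82  82  82  83  80  93 104 107 138 193 192 186 150 140 141 141 140
 33  35  34  34  33  33  56  81  81  82  67  53  61 103 107 105 105 105 138 102 141 142 141 141 140
 35  34  35  33  34  34  56  79  80  55  35  37  37  37  74 105  93  80  84  84 142 142 141 141 140
 34  35  34  32  54  77  70  80  80  34  35  36  37  37  38  80  82  83  83  83  85  85  84 142  85
 34  34  35  33  72 100  73  80  58  34  36  38  39  39  38  67  82  83  83  84  84  84  84  84  85
 34  34  35  32 102 101  80  80  45  36  36  37  38  38  38  53  83  83  82  82  83  83  83  84  84
 35  34  36  32 102 100  84  7
[... 369 characters left out ...]

 37  36  34  33  32  32  55 123 123 123 123 112 131 143  99 100 134 128 123 124 123 123 123 124 123
 39  38  35  33  34  34  40 143 146 145 144 143 143 143 144 144 144 124 122 123 123 123 123 122 123
 76  69  36  35  34  32  36 144 144 144 143 143 143 143 144 144 144 122 123 122 123 123 123  77  42
 76  47  35  35  35  35  38 144 143 143 142 143 143 143 144 144 144 124 124 123 122 123 123  74  41
 76  38  36  36  36  34  38 141 142 142 142 143 143 143 143 144 144 125 124 124 123 123 123  66  40
 76  37  35  42  42  42  44 142 142 143 143 143 143 143 143 143 144 124 124 123 124 123 123  66  40
 56  38  37  43  43  45  46 142 143 143 143 143 143 143 144 144 123 124 124 124 123 122 122  65  40
```

Call:
servo_tool --motion '[[[0.3, 0.15, -0.1, 2.5, 0, 0, 0], [0.3, 0, 0, 2.5, 0, 0, 0], [0.3, 0, 0, 0.8, 0, 0, 0], [0.3, 0, 0, 0, 0, 0, 0], [0.3, 0, 0, 0, 0, 0, 0]]]'

```text
time: 63.65
tcp_pos: [0.6246, 0.0069, 0.1449]
ee_rot: [[1.0, -0.001, 0.002], [-0.001, -1.0, -0.0], [0.002, 0.0, -1.0]]
force: [-0.7, -0.4, -0.5]
finger_gap: 0.0301
gripper_force: 0.0
```

Call:
servo_tool --motion '[[[0.9, 0, 0, 0, 0, 0, 0], [0.9, 0, 0, 0, 0, 0, 0], [0.9, 0, 0, 0, 0, 0, 0]]]'

```text
time: 64.03
tcp_pos: [0.6243, 0.0083, 0.1448]
ee_rot: [[1.0, -0.0, 0.002], [-0.0, -1.0, 0.002], [0.002, -0.002, -1.0]]
force: [-0.7, 5.7, 5.6]
finger_gap: 0.0127
gripper_force: 24.6
```

Call:
servo_tool --motion '[[[0.9, -1.1, 0.38, 0, 0, 0, 0], [0.9, -1.47, 0.98, 0, 0, 0, 0], [0.9, -1.1, 1.37, 0, 0, 0, 0], [0.9, -0.64, 1.6, 0, 0, 0, 0], [0.9, 0, 0, 0, 0, 0, 0]]]'

```text
time: 64.65
tcp_pos: [0.5788, -0.0357, 0.1442]
ee_rot: [[1.0, 0.0, -0.005], [0.0, -1.0, 0.002], [-0.005, -0.002, -1.0]]
force: [-6.5, 4.9, 7.3]
finger_gap: 0.0122
gripper_force: 27.8
```

Call:
servo_tool --motion '[[[0.9, 0, 0, 0, 0, 0, 0], [0.9, 0, 0, 0, 0, 0, 0]]]'

```text
time: 64.9
tcp_pos: [0.5788, -0.0356, 0.1442]
ee_rot: [[1.0, 0.001, -0.006], [0.001, -1.0, 0.001], [-0.006, -0.001, -1.0]]
force: [-7.0, 3.3, 8.7]
finger_gap: 0.0123
gripper_force: 27.8
```

Call:
servo_tool --motion '[[[0.9, -0.05, 0.25, 0, 0, 0, 0], [0.9, 0, 0, 0, 0, 0, 0], [0.9, 0, 0, 0, 0, 0, 0]]]'

```text
time: 65.28
tcp_pos: [0.5787, -0.036, 0.1442]
ee_rot: [[1.0, 0.001, -0.004], [0.001, -1.0, 0.005], [-0.004, -0.005, -1.0]]
force: [-6.4, 9.9, 7.9]
finger_gap: 0.0125
gripper_force: 27.9
```

Call:
servo_tool --motion '[[[0.3, 0, 0, 0, 0, 0, 0], [0.3, 0, 0, 0, 0, 0, 0], [0.3, 0, 0, -3, 0, 0, 0], [0.3, 0, 0, -3, 0, 0, 0], [1, 3, 1.8, 0, 0, 0, 0]]]'

```text
time: 65.9
tcp_pos: [0.6116, -0.0571, 0.2071]
ee_rot: [[1.0, 0.001, 0.006], [0.001, -1.0, -0.003], [0.006, 0.003, -1.0]]
force: [-0.2, -0.1, -0.5]
finger_gap: 0.0127
gripper_force: 0.0
```

Call:
servo_tool --motion '[[[1, 3, 1.75, 0, 0, 0, 0], [1, 2.7, 1.7, 0, 0, 0, 0], [1, 0, 0, 0, 0, 0, 0], [1, 0, 0, 0, 0, 0, 0]]]'

```text
time: 66.4
tcp_pos: [0.6666, -0.0913, 0.2026]
ee_rot: [[1.0, -0.001, -0.001], [-0.001, -1.0, 0.0], [-0.001, -0.0, -1.0]]
force: [-0.4, 0.1, 0.5]
finger_gap: -0.0003
gripper_force: 0.0
```

```bash
python3 - <<'E'
from h import *
s=manip.read_state();print(s['time'],s['tcp_pos'],s['finger_gap'],s['force'])
d=shot('side','s19');o=load('side0')
# hook compare with initial picture near the knob
q=proj(d,[(.581,-.0345,.157)])[0].astype(int);print(q)
for x in(o,d):
    g=x['frame'].max(2)[q[1]-8:q[1]+9,q[0]-8:q[0]+9]
    m=g<70;ys,xs=np.nonzero(m);print(m.sum(),xs.mean().round(2),ys.mean().round(2))
E
```

```text
66.4 [ 0.66660176 -0.09127656  0.20262976] -0.0002637389170790119 [-0.38467898  0.06839639  0.46315518]
[304 188]
51 7.37 9.47
51 8.27 8.39
```

```bash
python3 - <<'E'
from h import *
d=load('s19');b=np.array((.581,-.0345,.157))
print(proj(d,[b,b+[.01,0,0],b+[0,.01,0],b+[0,0,.01]]).round(2))
for f in('side0','s19'):
    print(f);g=load(f)['frame'].max(2)[178:200,294:316]
    for r in g: print(' '.join('%3d'%v for v in r))
E
```

```text
[[304.33 188.56]
 [300.85 187.74]
 [302.84 190.79]
 [304.17 185.57]]
side0
 67 185 178 176 176 177 180 175 176 174 176 179 181 103  73 167 254 248 246 247 246 245
115 179 173 178 176 178 177 175 174 175 177 188 146  65 120 201 235 246 245 244 245 245
183 178 178 175 179 176 176 177 175 176 181 174  58  99 237 253 248 247 225 200 211 220
180 175 176 177 176 173 177 175 177 180 181  92  74 200 254 247 246 246 247 248 248 248
175 178 177 175 173 176 173 177 177 186 133  57 145 255 249 246 246 246 246 246 245 246
178 175 176 177 177 177 175 176 181 167  56 109 236 250 247 245 246 245 245 246 245 245
175 175 177 176 176 175 175 178 180  86  78 239 254 248 245 245 245 244 246 246 245 246
174 174 175 175 175 177 178 185 131  61 134 255 252 248 246 246 246 246 246 246 245 246
173 175 175 172 174 175 181 165  31  57  89  80 200 254 247 246 246 245 246 245 245 246
172 172 175 173 178 178 176  67  35  37  31  27  18 255 249 246 245 246 246 245 245 245
176 176 175 175 174 181 109  39  29  44  25  37   8 214 251 247 246 246 245 246 246 246
173 174 178 177 177 151  62  58  16  26  32  19   0 216 2
[... 2150 characters left out ...]
 141 143 108 148 117 171 125 184  84  13  18   4  29 102 175 241 235 237 238 243 233
115 116 130 141 255 213 210 216 237 173  42  40  37  86  87 241 240 237 236 241 251  94
 77  76  78  96 110 125 159 203 222 216  99 112 106  93 108 140 241 238 240 250 145  98
105  89  76  97 128  99  87 133 108 103 115 116 109 105 121 248 238 240 245 255  98 101
 97  68  99 181 193 157 157 116 118 103 105 142 115 124 115 247 241 240 255 115  97 104
 70  84 157 255 255 255 255 151 156 126 120 123 122 121 115 238 244 246 207  95 102 111
 70 138 255 255 252 252 254 255 255 191 158 128 121 116 145 134 246 255  87 101 101 111
101 249 255 251 251 250 251 252 253 255 255 189 153 150 250 247 254 119 100  97 101 113
```

Call:
servo_tool --motion '[[[1, 0, -0.25, 3, 0, 0, 0], [1, 0, 0, 2.5, 0, 0, 0], [1, 0, 0, 0, 0, 0, 0], [1, 0, 0, 0, 0, 0, 0]]]'

```text
time: 66.95
tcp_pos: [0.6675, -0.0884, 0.1497]
ee_rot: [[1.0, 0.0, 0.002], [0.0, -1.0, -0.001], [0.002, 0.001, -1.0]]
force: [0.3, 0.5, 0.5]
finger_gap: -0.0
gripper_force: 0.0
```

Call:
servo_tool --motion '[[[1, 0, 0, 0.5, 0, 0, 0], [1, 0, 0, 0, 0, 0, 0]]]'

```text
time: 67.2
tcp_pos: [0.6673, -0.0886, 0.1439]
ee_rot: [[1.0, -0.0, 0.001], [-0.0, -1.0, -0.0], [0.001, 0.0, -1.0]]
force: [-0.3, 0.3, 0.1]
finger_gap: 0.0001
gripper_force: 0.0
```

Call:
servo_tool --motion '[[[1, 0, 0, 0.4, 0, 0, 0], [1, 0, 0, 0, 0, 0, 0]]]'

```text
time: 67.45
tcp_pos: [0.6669, -0.0885, 0.1389]
ee_rot: [[1.0, -0.0, -0.001], [-0.0, -1.0, 0.0], [-0.001, -0.0, -1.0]]
force: [0.2, 0.2, -0.3]
finger_gap: -0.0001
gripper_force: 0.0
```

Call:
servo_tool --motion '[[[1, 0, 0, 0.3, 0, 0, 0], [1, 0, 0, 0, 0, 0, 0]]]'

```text
time: 67.7
tcp_pos: [0.667, -0.0885, 0.1359]
ee_rot: [[1.0, -0.0, -0.001], [-0.0, -1.0, 0.0], [-0.001, -0.0, -1.0]]
force: [0.4, 0.0, -0.4]
finger_gap: -0.0001
gripper_force: 0.0
```

Call:
servo_tool --motion '[[[1, 0, 0, 0.3, 0, 0, 0], [1, 0, 0, 0, 0, 0, 0]]]'

```text
time: 67.95
tcp_pos: [0.667, -0.0886, 0.1329]
ee_rot: [[1.0, -0.0, -0.001], [-0.0, -1.0, 0.0], [-0.001, -0.0, -1.0]]
force: [0.1, -0.1, 0.5]
finger_gap: 0.0001
gripper_force: 0.0
```

Call:
servo_tool --motion '[[[1, 0, 0, 0.3, 0, 0, 0], [1, 0, 0, 0, 0, 0, 0]]]'

```text
time: 68.2
tcp_pos: [0.6674, -0.0886, 0.1306]
ee_rot: [[1.0, -0.0, 0.001], [-0.0, -1.0, -0.0], [0.001, 0.0, -1.0]]
force: [-0.5, -0.2, 1.6]
finger_gap: 0.0003
gripper_force: 0.8
```

Call:
servo_tool --motion '[[[1, 0, 0, 0.2, 0, 0, 0], [1, 0, 0, 0, 0, 0, 0]]]'

```text
time: 68.45
tcp_pos: [0.6674, -0.0887, 0.1287]
ee_rot: [[1.0, -0.0, 0.001], [-0.0, -1.0, -0.0], [0.001, 0.0, -1.0]]
force: [0.0, -0.9, 2.1]
finger_gap: -0.0001
gripper_force: 1.3
```

Call:
servo_tool --motion '[[[1, 0, 0, 0.3, 0, 0, 0], [1, 0, 0, 0, 0, 0, 0]]]'

```text
time: 68.7
tcp_pos: [0.6675, -0.0886, 0.1257]
ee_rot: [[1.0, -0.0, 0.001], [-0.0, -1.0, -0.0], [0.001, 0.0, -1.0]]
force: [-0.7, 0.7, 4.3]
finger_gap: 0.0
gripper_force: 2.1
```

Call:
servo_tool --motion '[[[1, 0, 0, 0.2, 0, 0, 0], [1, 0, 0, 0, 0, 0, 0]]]'

```text
time: 68.95
tcp_pos: [0.6675, -0.0887, 0.1252]
ee_rot: [[1.0, -0.0, 0.001], [-0.0, -1.0, -0.0], [0.001, 0.0, -1.0]]
force: [-2.8, 1.5, 8.5]
finger_gap: 0.0001
gripper_force: 4.2
```

Call:
servo_tool --motion '[[[1, 0, 0, -2, 0, 0, 0], [1, 0, 0, -2, 0, 0, 0], [1, 0, 3.6, 0, 0, 0, 0], [1, 0, 3.6, 0, 0, 0, 0], [1, 0, 0, 0, 0, 0, 0]]]'

```text
time: 69.58
tcp_pos: [0.6671, -0.163, 0.1641]
ee_rot: [[1.0, -0.003, 0.001], [-0.003, -1.0, -0.001], [0.001, 0.001, -1.0]]
force: [-0.2, 0.1, -0.1]
finger_gap: 0.0002
gripper_force: 0.0
```

Call:
servo_tool --motion '[[[1, 0, 0, 0, 0, 0, 0], [1, 0, 0, 2, 0, 0, 0], [1, 0, 0, 1, 0, 0, 0], [1, 0, 0, 0, 0, 0, 0], [1, 0, 0, 0, 0, 0, 0]]]'

```text
time: 70.2
tcp_pos: [0.6673, -0.1603, 0.1333]
ee_rot: [[1.0, 0.0, -0.0], [0.0, -1.0, -0.0], [-0.0, 0.0, -1.0]]
force: [-0.7, 0.3, -0.2]
finger_gap: -0.0
gripper_force: 0.0
```

Call:
servo_tool --motion '[[[1, 0, 0, 0.4, 0, 0, 0], [1, 0, 0, 0.3, 0, 0, 0], [1, 0, 0, 0.2, 0, 0, 0], [1, 0, 0, 0.1, 0, 0, 0], [1, 0, 0, 0, 0, 0, 0]]]'

```text
time: 70.82
tcp_pos: [0.6678, -0.1608, 0.1253]
ee_rot: [[1.0, -0.0, 0.002], [-0.0, -1.0, -0.001], [0.002, 0.001, -1.0]]
force: [-2.0, 0.3, 6.8]
finger_gap: 0.0002
gripper_force: 3.3
```

Call:
servo_tool --motion '[[[1, 0, 0, 0.1, 0, 0, 0], [1, 0, 0, 0, 0, 0, 0]]]'

```text
time: 71.08
tcp_pos: [0.6679, -0.1608, 0.1252]
ee_rot: [[1.0, -0.0, 0.002], [-0.0, -1.0, -0.001], [0.002, 0.001, -1.0]]
force: [-2.7, 0.6, 8.8]
finger_gap: -0.0001
gripper_force: 4.7
```

Call:
servo_tool --motion '[[[1, 0, 0, -2.1, 0, 0, 0], [1, 0, 0, -2, 0, 0, 0], [1, 0, 3.58, 0, 0, 0, 0], [1, 0, 0, 0, 0, 0, 0], [1, 0, 0, 0, 0, 0, 0]]]'

```text
time: 71.7
tcp_pos: [0.6669, -0.1962, 0.1634]
ee_rot: [[1.0, -0.001, -0.001], [-0.001, -1.0, 0.001], [-0.001, -0.001, -1.0]]
force: [1.1, -0.2, -0.4]
finger_gap: -0.0002
gripper_force: 0.0
```

Call:
servo_tool --motion '[[[1, 0, 0, 2, 0, 0, 0], [1, 0, 0, 1, 0, 0, 0], [1, 0, 0, 0, 0, 0, 0], [1, 0, 0, 0, 0, 0, 0]]]'

```text
time: 72.2
tcp_pos: [0.6672, -0.1962, 0.1332]
ee_rot: [[1.0, 0.0, -0.0], [0.0, -1.0, -0.0], [-0.0, 0.0, -1.0]]
force: [0.2, -0.6, 1.5]
finger_gap: 0.0
gripper_force: 0.0
```

Call:
servo_tool --motion '[[[1, 0, 0, 0.4, 0, 0, 0], [1, 0, 0, 0.3, 0, 0, 0], [1, 0, 0, 0.2, 0, 0, 0], [1, 0, 0, 0.2, 0, 0, 0], [1, 0, 0, 0, 0, 0, 0]]]'

```text
time: 72.82
tcp_pos: [0.6679, -0.1966, 0.1253]
ee_rot: [[1.0, -0.0, 0.002], [-0.0, -1.0, -0.001], [0.002, 0.001, -1.0]]
force: [-2.6, 1.8, 9.4]
finger_gap: 0.0001
gripper_force: 4.6
```

Call:
servo_tool --motion '[[[1, 0, 0, -3, 0, 0, 0], [1, 0, 0, -5, 0, 0, 0], [1, 0, 0, -5, 0, 0, 0], [1, -4, -4, 0, 0, 0, 0], [1, -4, -4, 0, 0, 0, 0]]]'

```text
time: 73.45
tcp_pos: [0.5863, -0.116, 0.2525]
ee_rot: [[1.0, -0.001, 0.0], [-0.001, -1.0, -0.0], [0.0, 0.0, -1.0]]
force: [-0.4, 0.9, 0.2]
finger_gap: 0.0004
gripper_force: 0.0
```

Call:
servo_tool --motion '[[[1, -4, 0, -4, 0, 0, 0], [1, 0, 0, 0, 0, 0, 0], [1, 0, 0, 0, 0, 0, 0]]]'

```text
time: 73.82
tcp_pos: [0.547, -0.1164, 0.2918]
ee_rot: [[1.0, -0.0, -0.0], [-0.0, -1.0, 0.0], [-0.0, -0.0, -1.0]]
force: [-0.5, -1.0, -1.3]
finger_gap: 0.0001
gripper_force: 0.0
```

```bash
python3 - <<'E'
from h import *
w=shot('wrist','w20');s=manip.read_state();print(s['time'],s['tcp_pos'],s['force'])
cv2.imwrite('pics/w20m.png',cv2.resize(cv2.imread('pics/w20.png'),(800,500)))
E
```

```text
73.875 [ 0.54701781 -0.11641537  0.29094873] [-0.68321817  0.24620943 -0.15452327]
```

View pics/w20m.png

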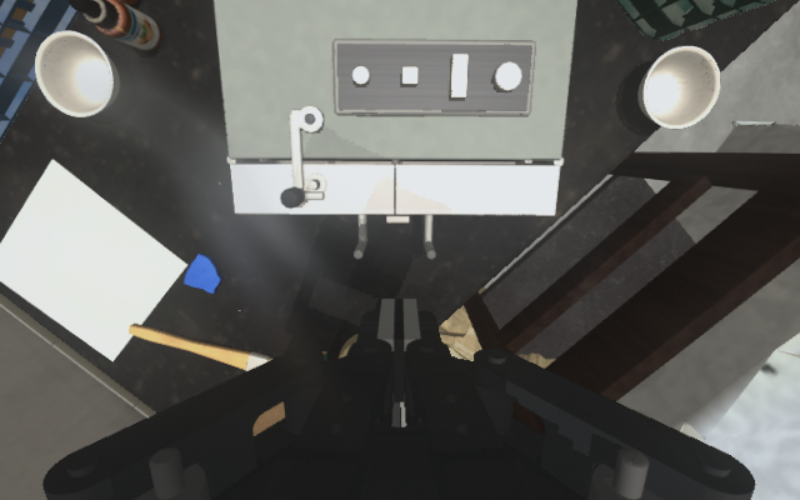

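The last picture shows both doors shut (front edge near row 214). The hook is over its stud, with the knob at (292,197) and the bent end in front of the stud at (315,185). The paper is empty, the bowls stand where they were, and the gripper touches nothing. I'm handing the job in.

```bash
python3 -c "
from rig import manip
print(manip.close_job())"
```

```text
the job is handed in; nothing more can be done
None
```

The job is handed in at about 74 s of robot time: all four sherds lie side by side on the tray, which is fully home; the right door was shut before the left, the hook is back over its stud, and power, slow and start were pressed in that order, with the quick key and the bowls left alone.

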